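Exchange the bulb carton behind the spray cans for the screw jar

ROBOT

A 6-joint arm with a two-finger parallel gripper is mounted at the origin on a cart in front of the work surface, level with it; the furniture and walls round the work are solid. World frame = base frame: x ahead of the robot, y to its left, z up, the work surface at z = 0. Lengths are in m, angles in rad, forces in N, time in s.
With the tool pointing down it reaches from about 0.375 to 0.925 m from the base axis. Payload 5.7 kg.
Tool frame: the origin (TCP) lies on the centre line of the jaws, within the pads' length; the fingertips stand 25 mm ahead of it and the grasp point (between the pads) lies 6 mm ahead of it; z points along the fingers, y is the line along which they close (so a half turn about z gives the same grasp; the last joint's range is limited). The gripper opens to 88 mm and grips with 3 to 60 N. Pads are 20 mm wide; open, the fingers measure 115 mm over their backs; the gripper's body (75 mm by 178 mm) begins 61 mm behind the grasp point.
Start: joints at [-1.372, 0.359, 1.51, -0, 1.272, -0.115], TCP at [0.185, -0.571, 0.248] pointing down, gripper open.
Joint ranges: [-2.97, 2.97], [-1.01, 2.36], [0.21, 2.38], [-0.96, 4.11], [0.2, 2.71], [-2.98, 2.98]. Speed limits (rad/s): [2.39, 2.39, 3.14, 3.14, 3.14, 3.14].

INTERFACE

Orientations are given as [roll, pitch, yaw] about the fixed x, y, z axes, in that order (R = Rz(yaw) Ry(pitch) Rx(roll)).
In Python, from bench import arm, vision, ticket gives the robot as it stands. The module is installed in compiled form; this text tells all that it offers.
- The arm moves only by the tool move_arm, never from a script. Its argument "targets" is a list of rows, each an object of numbers: "tx", "ty", "tz": the shift along the tool's x, y, z in units of 50 mm (1.0 is 50 mm); "turn": the turn about the tool's z in units of 6 degrees (1.0 is 6 degrees). In form: [{"tx": .., "ty": .., "tz": .., "turn": ..}, ...]. A call has 1 to 10 rows; each row is the pose to reach, as a shift and turn from the pose commanded when the call began, along the tool's axes at that moment; what a row does not reach only later rows make up. A row lasts 1/10 s, in which the tool goes at most 50 mm and 8.59 degrees, less where a joint would pass 70% of its speed; a pose out of reach is approached as far as the arm can. A call with a gripper value outside its range is refused whole. "fingers" is the opening, from 0 (shut) to 1 (fully open), set as the call begins (left out, the last holds). The fingers move at their own pace and stop on an object; "newtons" is the grip in N (left out, the last holds). Time passes only in rows, so rows that repeat a pose let the fingers close. It gives the time, the measured TCP pose, the force, the opening and the grip force at its end, in the units of the state.
- arm.get_state(): the state, without advancing time (a new reading comes with each control period).
- vision.camera(name): name is "scene" or "top" or "wrist"; returns a dict with "frame" (400x640x3 uint8, blue, green, red), "K" (3x3 intrinsics, pixels), "rvec" (rotation vector, rad) and "tvec" (3), from world to camera coordinates, as OpenCV has them. Camera axes: x right, y down, z forward; pixel columns grow to the right and rows downward; lengths in m; the calibration is good to about 2 mm. A picture is of the moment at which its call begins. There is no depth.
- ticket.hand_in(): hands the job in; it is judged then, once.
Trained networks look in a picture, given as the dict that the camera call returned (one of the last four; its "shot" number tells which), for a name from the list of things; names that differ only in an ending like _2 or _b are one class to them, and where a whole thing is asked for, a point or a joint stands for the part that bears it (a point fixed in the world has none). Each returns a list of dicts, best first, with "score" (0 to 1); they miss things now and then, are a little off and sometimes report something else, mostly with a low value. They report only what shows in the picture. A call takes as long as a camera call. They do not tell look-alikes from the thing itself.
- vision.look_for(picture, label): "extent" ([left, top, width, height] in pixels, round what is visible of it).
The state is a dict: "time_s": time; "joint_pos": joint angles; "joint_velocities": joint speeds; "joint_torque": joint torques, N m; "position": TCP position; "orientation": TCP orientation; "wrist_force": force on the tool from outside, world axes, zero at the start; "ft_torque": the same for the moment, N m; "width": opening from 0.0 (shut) to 1.0 (fully open); "finger_force": force on a finger pad.
Only numpy, scipy, OpenCV 4.12 (cv2) and the standard library are available. Lean on these libraries where they do the work, as an engineer would, in place of code of your own. Each camera call takes 0.05 s, during which the arm holds its last target. There are 200 camera calls.

TASK

Swap what is kept behind the two spray cans in the wooden caddy: first stand both cans aside on the green mat, then lay the yellow bulb carton flat in the red bin, and stand the screw jar in the middle of the rear pad that the carton leaves free. Last, put each can back upright in the middle of the same front pad it came from; never let a can fall over.

Things in the scene. Friction and masses are not known exactly. Their poses are not given: they have to be found in the camera images.
- caddy: fixed wooden tray, 160 mm (x) by 180 mm (y), board 8 mm thick, lip at its edge 13 mm high; origin at the centre of its underside, +x to its rear (away from the robot), +y left. Three round grey pads, 66 mm across, lie flush on the board (z 8 mm): front pads at (-34, +40) and (-34, -40) mm, each with a can at its centre; rear pad at (+28, 0), with the carton
- rear_pad (a point): centre of the top of the caddy's rear pad (8 mm above the bench), axes as the caddy's; where the jar belongs in the end
- side_mat: fixed flat green mat, 110 mm (its x) by 160 mm (its y), 3 mm thick, the side area for the cans; origin at the centre of its underside. Both cans fit side by side along its y
- red_bin: fixed open red bin, outside 120 mm (its x) by 140 mm (its y) by 35 mm high, walls 4 mm, floor about 4 mm thick; origin at the centre of its underside
- orange_can: orange spray can with a red cap, upright, 170 mm tall, body 53 mm in diameter up to 150 mm, 45 mm above that (cap), about 0.35 kg; origin at the centre of its underside, z up. It starts on either front pad of the caddy
- blue_can: blue spray can with a red cap, upright, 155 mm tall, body 45 mm in diameter up to 136 mm, 38 mm above that (cap), about 0.35 kg; origin at the centre of its underside, z up. It starts on the other front pad
- bulb_carton: small yellow and red bulb carton, 34 mm (its x) by 62 mm (its y) by 26 mm high, lying flat on the rear pad, its x nearly along the caddy's x; origin at the centre of its underside
- jar: round white jar of screws with a black lid, 60 mm in diameter (lid 57 mm, from 60 mm up), 76 mm tall, about 0.14 kg, standing on the bench; origin at the centre of its underside, z up
Not all that is in view belongs to the job. What is meant by the orange_can is not purple or turquoise, and is the larger of those in its own colour.

How it is judged:
On the way, in this order (a step that is already met when the one before it is completed fails the run):
1. both cans stand upright and released on the green mat while the carton is still where it was (x of orange_can in the frame of side_mat between -0.06 and 0.06 m and y of orange_can in the frame of side_mat between -0.085 and 0.085 m and z of each of orange_can, blue_can in the frame of side_mat below 0.008 m and angle between each of orange_can, blue_can's own z axis and vertical below 0.1 rad and linear speed of each of orange_can, blue_can below 0.03 m/s and contact force between each of orange_can, blue_can and the fingers below 0.3 N and x of blue_can in the frame of side_mat between -0.06 and 0.06 m and y of blue_can in the frame of side_mat between -0.085 and 0.085 m and distance of bulb_carton from where it was at the start of the episode below 0.01 m), for 0.2 s.
2. the carton lies flat in the red bin (x of bulb_carton in the frame of red_bin between -0.056 and 0.056 m and y of bulb_carton in the frame of red_bin between -0.066 and 0.066 m and z of bulb_carton in the frame of red_bin below 0.012 m and angle between bulb_carton's own z axis and vertical below 0.2 rad and linear speed of bulb_carton below 0.03 m/s and contact force between bulb_carton and the fingers below 0.3 N), for 0.2 s.
3. the jar stands on the rear pad (horizontal distance between jar and rear_pad below 0.012 m and z of jar in the frame of rear_pad below 0.005 m and angle between jar's own z axis and vertical below 0.1 rad and linear speed of jar below 0.03 m/s and contact force between jar and the fingers below 0.3 N), for 0.2 s.
At the end, for the whole second after the job is handed in: the carton lies flat in the red bin, the jar stands upright within 12 mm of the middle of the caddy's rear pad, and each can stands upright within 15 mm of where it stood at the start, all released and at rest (all of step 2 and all of step 3 and distance of each of orange_can, blue_can from where it was at the start of the episode below 0.015 m and angle between each of orange_can, blue_can's own z axis and vertical below 0.1 rad and linear speed of each of orange_can, blue_can below 0.03 m/s and contact force between each of orange_can, blue_can and the fingers below 0.3 N); the robot touches nothing.
It fails at once if a spray can falls over (angle between any of orange_can, blue_can's own z axis and vertical above 0.6 rad).
It also fails if it takes over 131 s, if anything falls off the work surface, if the arm or the gripper's body presses on something with over 40 N, if the wrist force passes 120 N, or if a joint passes its speed limit or range.

## Working session

There is one attempt and no reset: what is moved stays moved. The work goes in short steps, Python scripts to look and compute and a tool call to move; the robot and the scene stay as the last step left them, time stands still between calls to the robot, and variables do not carry over. Pictures are saved under pics/ and viewed, at most 17 in all, crops included, and the job is handed in when it is done.

Besides the shell and the picture viewer there is one more tool, called after "Emit:" as name(argument=value, ...) on one line, values as JSON. move_arm: Moves the arm, as the interface text tells. Its arguments: {"type":"object","properties":{"targets":{"type":"array"},"fingers":{"type":"number"},"newtons":{"type":"number"}},"required":["targets"]}

```bash
mkdir -p pics
python3 - <<'E'
from bench import arm, vision
import cv2, json, numpy as np
s=arm.get_state(); print({k:np.round(v,3).tolist() for k,v in s.items()})
for n in ("scene","top"):
    p=vision.camera(n); cv2.imwrite(f"pics/{n}0.png",p["frame"])
    print(n,np.round(p["K"],1).tolist(),np.round(p["rvec"],4).tolist(),np.round(p["tvec"],4).tolist())
    for l in ("caddy","side_mat","red_bin","orange_can","blue_can","bulb_carton","jar"):
        print(l,[(np.round(d["extent"]).tolist(),round(d["score"],2)) for d in vision.look_for(p,l)])
E
```

```text
{'time_s': 0.0, 'joint_pos': [-1.372, 0.36, 1.511, -0.0, 1.272, -0.115], 'joint_velocities': [-0.002, -0.001, -0.0, -0.001, 0.001, -0.002], 'joint_torque': [-0.005, -51.539, -27.072, 0.067, 0.035, -0.0], 'position': [0.185, -0.57, 0.247], 'orientation': [-3.14, -0.0, 0.314], 'wrist_force': [0.095, -0.634, 0.358], 'ft_torque': [0.001, 0.019, -0.032], 'finger_force': 0.0, 'width': 1.001}
scene [[415.6, 0.0, 321.5], [0.0, 415.6, 201.4], [0.0, 0.0, 1.0]] [2.6498, 0.3019, -0.0811] [-0.5027, -0.1596, 1.1625]
caddy [([278.0, 123.0, 63.0, 60.0], 0.97)]
side_mat [([242.0, 211.0, 55.0, 64.0], 0.69)]
red_bin [([244.0, 287.0, 69.0, 75.0], 0.85), ([280.0, 123.0, 65.0, 57.0], 0.36)]
orange_can [([367.0, 81.0, 10.0, 37.0], 0.66), ([339.0, 287.0, 34.0, 38.0], 0.61), ([319.0, 180.0, 18.0, 32.0], 0.56)]
blue_can [([289.0, 98.0, 18.0, 36.0], 0.85), ([289.0, 120.0, 21.0, 53.0], 0.37), ([325.0, 244.0, 24.0, 31.0], 0.16)]
bulb_carton [([314.0, 135.0, 17.0, 27.0], 0.72)]
jar [([324.0, 242.0, 24.0, 35.0], 0.76)]
top [[403.3, 0.0, 314.3], [0.0, 403.3, 194.0], [0.0, 0.0, 1.0]] [2.1204, -2.1377, 0.2113] [-0.088, 0.5614, 0.8506]
caddy [([194.0, 194.0, 90.0, 85.0], 0.71)]
side_mat [([323.0, 224.0, 79.0, 57.0], 0.85)]
red_bin [([407.0, 188.0, 71.0, 57.0], 0.78)]
orange_can [([298.0, 187.0, 20.0, 24.0], 0.87), ([400.0, 124.0, 47.0, 42.0], 0.83), ([146.0, 164.0, 32.0, 27.0], 0.78), ([238.0, 229.0, 35.0, 28.0], 0.55)]
blue_can [([200.0, 237.0, 40.0, 24.0], 0.65)]
bulb_carton []
jar [([356.0, 160.0, 30.0, 32.0], 0.9)]
```

View pics/scene0.png

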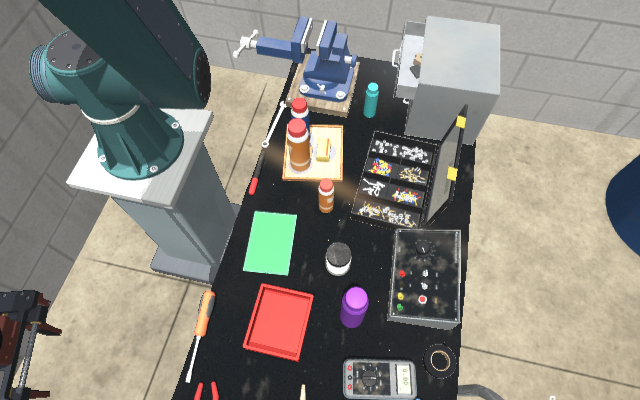

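View pics/top0.png

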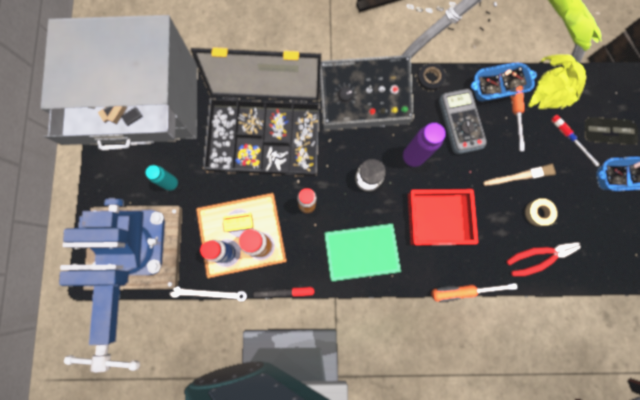

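The orange candidates: (255,243) top / (298,145) scene on the caddy is large; (307,200) top / (326,196) scene on the bench is small; purple (424,145) and turquoise (160,178) are ruled out. The large one on the caddy fits. The blue can is beside it at (213,250), the carton at (238,223), the jar at (370,175). I'll confirm in an enlarged crop and measure.

```bash
cat > h.py <<'E'
import numpy as np, cv2
from bench import arm, vision
def toworld(p,uv,z):
    R=cv2.Rodrigues(np.array(p["rvec"],float))[0]; t=np.array(p["tvec"],float).ravel()
    uv=np.atleast_2d(np.array(uv,float)); d=np.c_[uv,np.ones(len(uv))]@np.linalg.inv(p["K"]).T@R
    c=-R.T@t; return (c+d*((z-c[2])/d[:,2])[:,None])[:,:2]
def proj(p,P): return cv2.projectPoints(np.atleast_2d(np.array(P,float)),np.array(p["rvec"],float),np.array(p["tvec"],float),np.array(p["K"],float),None)[0][:,0]
def blob(mask,seed=None):
    n,l,s,c=cv2.connectedComponentsWithStats(mask.astype(np.uint8))
    i=1+np.argmax(s[1:,4]) if seed is None else l[seed[1],seed[0]]
    return (l==i)
def rect(p,mask,z):
    c=max(cv2.findContours(mask.astype(np.uint8),0,cv2.CHAIN_APPROX_NONE)[0],key=cv2.contourArea)[:,0]
    return cv2.minAreaRect((toworld(p,c,z)*1000).astype(np.float32))
def shots(names=("scene","top")):
    return {n:vision.camera(n) for n in names}
E
python3 - <<'E'
from h import *
S=shots(); P=[]
for n,p in S.items():
    f=p["frame"]; b,g,r=[f[:,:,i].astype(int) for i in range(3)]
    hsv=cv2.cvtColor(f,cv2.COLOR_BGR2HSV); H,Sa,V=[hsv[:,:,i].astype(int) for i in range(3)]
    print(n,"mat",rect(p,(abs(H-68)<14)&(Sa>90)&(V>110),.003))
    red=((H<8)|(H>172))&(Sa>150)&(V>100)
    print(n,"bin rim",rect(p,blob(red),.035))
    w=(V>150)&(H>5)&(H<28)&(Sa>30)
    x0,y0,x1,y1=(270,115,350,190) if n=="scene" else (190,188,292,282)
    m=np.zeros_like(w);m[y0:y1,x0:x1]=w[y0:y1,x0:x1]
    print(n,"caddy",rect(p,blob(m),.013))
    c=f[y0-40 if n=="scene" else y0-20:y1+20,x0-10:x1+40]
    P.append(cv2.resize(c,None,fx=5 if n=="top" else 5,fy=5,interpolation=cv2.INTER_CUBIC)[:595,:])
    # jar lid
    print([round(float(v),1) for v in p["tvec"].ravel()] if 0 else "")
for i,c in enumerate(P): print(c.shape); cv2.imwrite(f"pics/crop{i}.png",c)
E
```

```text
scene mat ((430.8887023925781, -197.92401123046875), (104.29598999023438, 156.0352325439453), 7.191778659820557)
scene bin rim ((510.00836181640625, -384.41644287109375), (124.28933715820312, 145.8208770751953), 0.312514990568161)
scene caddy ((475.4237060546875, 73.27547454833984), (158.6284942626953, 186.31777954101562), 11.537117958068848)

top mat ((434.13006591796875, -201.8375701904297), (115.2965316772461, 163.49972534179688), 6.959768295288086)
top bin rim ((510.6286926269531, -383.6728210449219), (128.4929656982422, 153.3347930908203), 0.6602963209152222)
top caddy ((475.4400634765625, 76.876220703125), (162.37652587890625, 182.44322204589844), 11.158828735351562)

(595, 650, 3)
(595, 760, 3)
```

View pics/crop1.png

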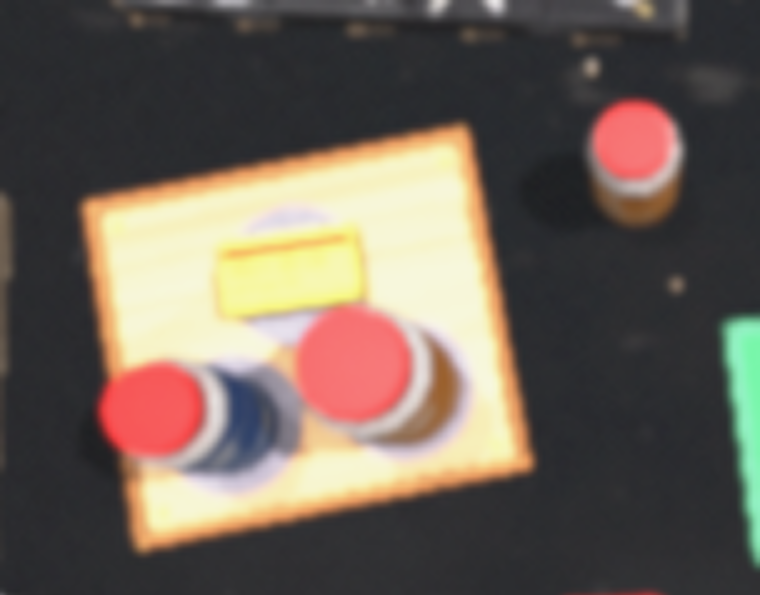

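View pics/crop0.png

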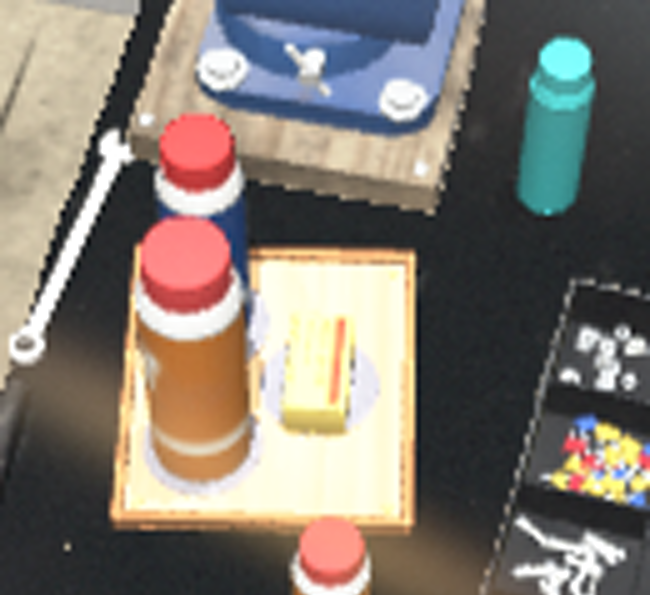

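Confirmed: the large orange can stands on the right front pad (crop (355,365) top, (190,370) scene), with the blue can on the left pad. The small orange can at (635,150) is the decoy. Next I measure the exact positions, including obstacle heights.

```bash
cat >> h.py <<'E'
def tri(S,uv):
    A=[];B=[]
    for n,p in S.items():
        R=cv2.Rodrigues(np.array(p["rvec"],float))[0]; t=np.array(p["tvec"],float).ravel()
        d=R.T@np.linalg.inv(p["K"])@np.array([*uv[n],1.]); d/=np.linalg.norm(d); M=np.eye(3)-np.outer(d,d)
        A.append(M);B.append(M@(-R.T@t))
    return np.linalg.solve(sum(A),sum(B))
E
python3 - <<'E'
from h import *
S=shots(); M={}
seeds={"orange":((298,128),(253,242)),"blue":((299,103),(211,250)),"small":((326,184),(307,195)),"purple":((354,295),(432,133)),"turq":((372,87),(153,171)),"jar":((339,251),(370,170)),"carton":((322,148),(238,223))}
for i,(n,p) in enumerate(S.items()):
    hsv=cv2.cvtColor(p["frame"],cv2.COLOR_BGR2HSV).astype(int)
    for k,s in seeds.items():
        u,v=s[i]; c=hsv[v,u]; dh=abs(hsv[:,:,0]-c[0]); dh=np.minimum(dh,180-dh)
        m=(dh<9)&(abs(hsv[:,:,1]-c[1])<70)&(abs(hsv[:,:,2]-c[2])<70)
        if k=="jar": m=(hsv[:,:,2]<110)
        w=np.zeros_like(m); w[v-20:v+20,u-20:u+20]=m[v-20:v+20,u-20:u+20]
        b=blob(w,(u,v)); ys,xs=np.nonzero(b); M[k,n]=(xs.mean(),ys.mean())
        z={"orange":.17,"blue":.155,"jar":.076,"carton":.034}.get(k)
        ex=""
        if z:
            r=rect(p,b,z); ex=np.round([*r[0],*r[1],r[2]],1).tolist()
        print(n,k,b.sum(),(xs.min(),ys.min(),xs.max(),ys.max()),ex)
for k in seeds: print(k,np.round(tri(S,{n:M[k,n] for n in S}),3))
for nm,uv in {"vise base near-right":(180,290),"vise base far-right":(181,205),"tray corner L":(203,170),"tray R":(319,175),"tester L":(325,130),"tester R":(412,120)}.items(): print(nm,np.round(toworld(S["top"],uv,0.02),3))
E
```

```text
scene orange 265 (np.int64(288), np.int64(118), np.int64(305), np.int64(137)) [449.9, 29.3, 40.1, 55.5, 14.1]
scene blue 172 (np.int64(292), np.int64(97), np.int64(306), np.int64(113)) [432.8, 107.4, 49.4, 34.6, 89.4]
scene small 150 (np.int64(320), np.int64(178), np.int64(332), np.int64(192)) 
scene purple 455 (np.int64(345), np.int64(287), np.int64(367), np.int64(314)) 
scene turq 66 (np.int64(368), np.int64(83), np.int64(377), np.int64(90)) 
scene jar 1307 (np.int64(319), np.int64(231), np.int64(358), np.int64(270)) [605.9, -212.1, 89.7, 93.1, 12.9]
scene carton 905 (np.int64(311), np.int64(128), np.int64(340), np.int64(167)) [508.6, 82.7, 77.0, 127.2, 12.0]
top orange 469 (np.int64(237), np.int64(229), np.int64(262), np.int64(252)) [449.2, 32.4, 44.9, 44.9, 45.2]
top blue 323 (np.int64(200), np.int64(240), np.int64(220), np.int64(259)) [433.6, 110.1, 35.6, 39.2, 15.7]
top small 205 (np.int64(299), np.int64(188), np.int64(314), np.int64(203)) 
top purple 343 (np.int64(424), np.int64(123), np.int64(444), np.int64(143)) 
top turq 151 (np.int64(146), np.int64(166), np.int64(159), np.int64(178)) 
top jar 1212 (np.int64(350), np.int64(150), np.int64(389), np.int64(189)) [611.0, -215.2, 87.1, 90.4, 88.5]
top carton 1051 (np.int64(218), np.int64(203), np.int64(257), np.int64(239)) [504.7, 80.6, 80.1, 88.4, 2.0]
orange [0.449 0.032 0.168]
blue [0.434 0.111 0.153]
small [ 0.545 -0.075  0.114]
purple [ 0.664 -0.336  0.162]
turq [0.599 0.248 0.112]
jar [ 0.61  -0.214  0.096]
carton [0.509 0.084 0.035]
vise base near-right [[0.353 0.207]]
vise base far-right [[0.543 0.214]]
tray corner L [[0.626 0.167]]
tray R [[ 0.612 -0.104]]
tester L [[ 0.723 -0.12 ]]
tester R [[ 0.747 -0.33 ]]
```

Emit:
move_arm(targets=[{"tx": 0.72, "ty": -0.44, "turn": -1.4}, {"tx": 1.44, "ty": -0.88, "turn": -2.8}, {"tx": 2.16, "ty": -1.32, "turn": -4.2}, {"tx": 2.88, "ty": -1.76, "turn": -5.6}, {"tx": 3.6, "ty": -2.2, "turn": -7.0}, {"tx": 4.32, "ty": -2.64, "turn": -8.4}, {"tx": 5.04, "ty": -3.08, "turn": -9.8}, {"tx": 5.76, "ty": -3.52, "turn": -11.2}, {"tx": 6.48, "ty": -3.96, "turn": -12.6}, {"tx": 7.2, "ty": -4.4, "turn": -13.9}], fingers=1, newtons=30)

```text
$.targets[0]: bad value
```

```bash
cat >> h.py <<'E'
def go(*targets):
    """print tool-axis units from the present pose to world targets (x,y,z[,yaw deg])"""
    s=arm.get_state(); p=np.array(s["position"]); yaw=s["orientation"][2]; c,sn=np.cos(yaw),np.sin(yaw)
    print("t",round(s["time_s"],2),"pos",np.round(p,4),"rpy deg",np.round(np.degrees(s["orientation"]),2),"w",round(s["width"],3),"F",round(s["finger_force"],1))
    for t in targets:
        d=np.array(t[:3])-p
        u=[d[0]*c+d[1]*sn, d[0]*sn-d[1]*c, -d[2]]
        print(t,"tx ty tz",np.round(np.array(u)/.05,3),"turn",round(-((t[3]-np.degrees(yaw)+180)%360-180)/6,3) if len(t)>3 else 0)
E
python3 -c "
from h import *
go((.4495,.0305,.247,101.3))"
```

```text
t 1.0 pos [ 0.1852 -0.5707  0.2476] rpy deg [-180.     -0.     17.98] w 1.002 F 0.0
(0.4495, 0.0305, 0.247, 101.3) tx ty tz [ 8.739 -9.805  0.013] turn -13.887
```

Emit:
move_arm(targets=[{"tx": 0.72, "ty": -0.44, "tz": 0, "turn": -1.4}, {"tx": 1.44, "ty": -0.88, "tz": 0, "turn": -2.8}, {"tx": 2.16, "ty": -1.32, "tz": 0, "turn": -4.2}, {"tx": 2.88, "ty": -1.76, "tz": 0, "turn": -5.6}, {"tx": 3.6, "ty": -2.2, "tz": 0, "turn": -7.0}, {"tx": 4.32, "ty": -2.64, "tz": 0, "turn": -8.4}, {"tx": 5.04, "ty": -3.08, "tz": 0, "turn": -9.8}, {"tx": 5.76, "ty": -3.52, "tz": 0, "turn": -11.2}, {"tx": 6.48, "ty": -3.96, "tz": 0, "turn": -12.6}, {"tx": 7.2, "ty": -4.4, "tz": 0, "turn": -13.9}], fingers=1, newtons=30)

```text
time_s: 2.0
position: [0.4607, -0.2489, 0.2479]
orientation: [3.141, 0.0, 1.775]
wrist_force: [0.7, -1.0, -0.1]
width: 0.999
finger_force: 0.0
```

```bash
python3 -c "
from h import *
go((.4495,.0305,.247,101.3))"
```

```text
t 2.0 pos [ 0.4607 -0.2489  0.2479] rpy deg [1.7998e+02 2.0000e-02 1.0172e+02] w 0.999 F 0.0
(0.4495, 0.0305, 0.247, 101.3) tx ty tz [5.517 0.915 0.017] turn 0.069
```

Emit:
move_arm(targets=[{"tx": 0.7, "ty": 0.12, "tz": 0, "turn": 0}, {"tx": 1.4, "ty": 0.23, "tz": 0, "turn": 0}, {"tx": 2.1, "ty": 0.35, "tz": 0, "turn": 0.07}, {"tx": 2.8, "ty": 0.46, "tz": 0, "turn": 0.07}, {"tx": 3.5, "ty": 0.58, "tz": 0, "turn": 0.07}, {"tx": 4.2, "ty": 0.7, "tz": 0, "turn": 0.07}, {"tx": 4.9, "ty": 0.81, "tz": 0, "turn": 0.07}, {"tx": 5.52, "ty": 0.915, "tz": 0, "turn": 0.07}, {"tx": 5.52, "ty": 0.915, "tz": 0, "turn": 0.07}, {"tx": 5.52, "ty": 0.915, "tz": 0, "turn": 0.07}])

```text
time_s: 3.0
position: [0.4501, 0.0296, 0.2478]
orientation: [3.141, 0.0, 1.764]
wrist_force: [-0.4, 0.1, 1.3]
width: 1.004
finger_force: 0.0
```

```bash
python3 -c "
from h import *
go((.4495,.0305,.127,101.3))
p=vision.camera('wrist'); cv2.imwrite('pics/w1.png',p['frame'])
print(proj(p,[[.4495,.0305,.17],[.4335,.109,.155],[.4495,.0305,.008],[.5025,.0805,.034]]).round(1))
hsv=cv2.cvtColor(p['frame'],cv2.COLOR_BGR2HSV).astype(int)
m=((hsv[:,:,0]<8)|(hsv[:,:,0]>172))&(hsv[:,:,1]>100)&(hsv[:,:,2]>90)
n,l,s,c=cv2.connectedComponentsWithStats(m.astype(np.uint8))
for i in range(1,n):
  if s[i,4]>300: print(s[i],c[i],toworld(p,c[i],.17),toworld(p,c[i],.155))
"
```

```text
t 3.0 pos [0.4501 0.0296 0.2478] rpy deg [1.7999e+02 3.0000e-02 1.0108e+02] w 1.004 F 0.0
(0.4495, 0.0305, 0.127, 101.3) tx ty tz [ 0.02  -0.009  2.416] turn -0.036
[[320.4 217.8]
 [319.6 116.6]
 [320.5 177.6]
 [369.4 151.4]]
[ 299   89   46   49 1768] [321.58144796 113.20588235] [[0.43454048 0.11158263]] [[0.43454369 0.11183763]]
[ 296  186   52   56 2172] [321.76058932 214.82504604] [[0.4500742  0.03323507]] [[0.45115982 0.02803072]]
```

View pics/w1.png

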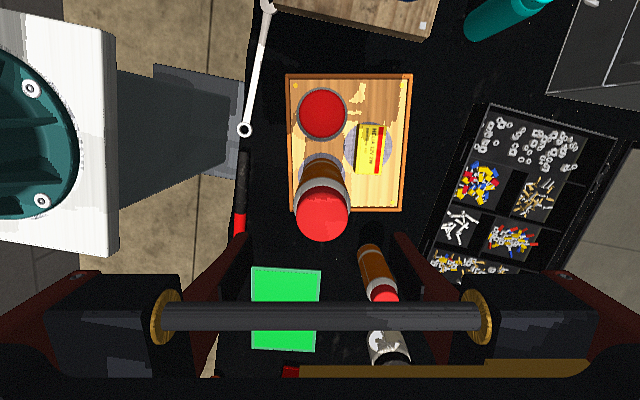

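The wrist view shows the orange can's cap at (322,214) under the jaws, the blue cap at (322,113) and the carton at (373,150). The jaws straddle the orange can along the caddy's x.

Emit:
move_arm(targets=[{"tx": 0.04, "ty": 0, "tz": 0.4, "turn": 0}, {"tx": 0.04, "ty": 0, "tz": 0.8, "turn": 0}, {"tx": 0.04, "ty": 0, "tz": 1.2, "turn": 0}, {"tx": 0.04, "ty": 0, "tz": 1.6, "turn": 0}, {"tx": 0.04, "ty": 0, "tz": 2.0, "turn": 0}, {"tx": 0.04, "ty": 0, "tz": 2.3, "turn": 0}, {"tx": 0.04, "ty": 0, "tz": 2.42, "turn": 0}, {"tx": 0.04, "ty": 0, "tz": 2.42, "turn": 0}])

```text
time_s: 3.85
position: [0.4494, 0.0304, 0.1261]
orientation: [-3.14, -0.0, 1.761]
wrist_force: [0.1, -0.7, 0.7]
width: 1.001
finger_force: 0.0
```

Emit:
move_arm(targets=[{"tx": 0, "ty": 0, "tz": 0, "turn": 0}, {"tx": 0, "ty": 0, "tz": 0, "turn": 0}, {"tx": 0, "ty": 0, "tz": 0, "turn": 0}, {"tx": 0, "ty": 0, "tz": 0, "turn": 0}, {"tx": 0, "ty": 0, "tz": 0, "turn": 0}, {"tx": 0, "ty": 0, "tz": 0, "turn": 0}, {"tx": 0, "ty": 0, "tz": 0, "turn": 0}, {"tx": 0, "ty": 0, "tz": 0, "turn": 0}], fingers=0.45, newtons=25)

```text
time_s: 4.65
position: [0.4501, 0.0313, 0.127]
orientation: [3.141, 0.0, 1.762]
wrist_force: [-0.1, 0.9, 5.8]
width: 0.601
finger_force: 25.0
```

Emit:
move_arm(targets=[{"tx": 0, "ty": 0, "tz": -0.1, "turn": 0}, {"tx": 0, "ty": 0, "tz": -0.3, "turn": 0}, {"tx": 0, "ty": 0, "tz": -0.6, "turn": 0}, {"tx": 0, "ty": 0, "tz": -0.9, "turn": 0}, {"tx": 0, "ty": 0, "tz": -1.1, "turn": 0}, {"tx": 0, "ty": 0, "tz": -1.2, "turn": 0}, {"tx": 0, "ty": 0, "tz": -1.2, "turn": 0}])

```text
time_s: 5.35
position: [0.4499, 0.0313, 0.1872]
orientation: [3.141, 0.0, 1.762]
wrist_force: [0.2, 1.3, -4.5]
width: 0.602
finger_force: 25.0
```

```bash
python3 -c "
from h import *
go((.4376,-.2377,.187,101.3))
p=vision.camera('scene'); cv2.imwrite('pics/s1.png',cv2.resize(p['frame'][60:300,180:440],None,fx=2.2,fy=2.2))"
```

```text
t 5.35 pos [0.4499 0.0313 0.1872] rpy deg [1.7995e+02 1.0000e-02 1.0096e+02] w 0.602 F 25.0
(0.4376, -0.2377, 0.187, 101.3) tx ty tz [-5.235e+00 -1.264e+00  4.000e-03] turn -0.056
```

View pics/s1.png

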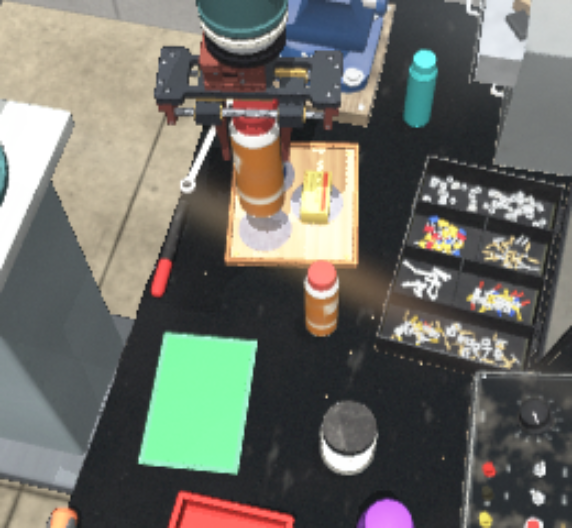

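The orange can (crop (258,170)) hangs upright in the jaws, clear of the caddy. Next it goes to the mat.

Emit:
move_arm(targets=[{"tx": -0.25, "ty": -0.06, "tz": 0, "turn": 0}, {"tx": -0.75, "ty": -0.18, "tz": 0, "turn": 0}, {"tx": -1.4, "ty": -0.34, "tz": 0, "turn": 0}, {"tx": -2.1, "ty": -0.51, "tz": 0, "turn": 0}, {"tx": -2.8, "ty": -0.68, "tz": 0, "turn": 0}, {"tx": -3.5, "ty": -0.85, "tz": 0, "turn": 0}, {"tx": -4.2, "ty": -1.01, "tz": 0, "turn": 0}, {"tx": -4.75, "ty": -1.15, "tz": 0, "turn": 0}, {"tx": -5.1, "ty": -1.23, "tz": 0, "turn": 0}, {"tx": -5.23, "ty": -1.26, "tz": 0, "turn": 0}])

```text
time_s: 6.4
position: [0.4369, -0.2398, 0.186]
orientation: [-3.141, -0.0, 1.76]
wrist_force: [-0.9, -0.7, -5.1]
width: 0.596
finger_force: 25.0
```

Emit:
move_arm(targets=[{"tx": 0, "ty": 0, "tz": 0.1, "turn": 0}, {"tx": 0, "ty": 0, "tz": 0.4, "turn": 0}, {"tx": 0, "ty": 0, "tz": 0.7, "turn": 0}, {"tx": 0, "ty": 0, "tz": 1.0, "turn": 0}, {"tx": 0, "ty": 0, "tz": 1.15, "turn": 0}, {"tx": 0, "ty": 0, "tz": 1.22, "turn": 0}, {"tx": 0, "ty": 0, "tz": 1.27, "turn": 0}, {"tx": 0, "ty": 0, "tz": 1.29, "turn": 0}, {"tx": 0, "ty": 0, "tz": 1.29, "turn": 0}])

```text
time_s: 7.3
position: [0.4379, -0.2376, 0.1225]
orientation: [3.141, 0.0, 1.762]
wrist_force: [0.0, 0.1, -3.8]
width: 0.6
finger_force: 25.0
```

```bash
python3 -c "
from h import *
go((.434,.110,.247,101.3)); print(arm.get_state()['wrist_force'])"
```

```text
t 7.3 pos [ 0.4379 -0.2376  0.1225] rpy deg [1.7997e+02 2.0000e-02 1.0096e+02] w 0.6 F 25.0
(0.434, 0.11, 0.247, 101.3) tx ty tz [ 6.839  1.246 -2.49 ] turn -0.056
[ 0.02176776  0.13418093 -3.76176392]
```

Emit:
move_arm(targets=[{"tx": 0, "ty": 0, "tz": 0.01, "turn": 0}, {"tx": 0, "ty": 0, "tz": 0.02, "turn": 0}, {"tx": 0, "ty": 0, "tz": 0.02, "turn": 0}])

```text
time_s: 7.6
position: [0.438, -0.2378, 0.122]
orientation: [3.141, 0.001, 1.762]
wrist_force: [0.3, 0.7, 4.6]
width: 0.602
finger_force: 25.0
```

Emit:
move_arm(targets=[{"tx": 0, "ty": 0, "tz": 0, "turn": 0}, {"tx": 0, "ty": 0, "tz": 0, "turn": 0}, {"tx": 0, "ty": 0, "tz": 0, "turn": 0}, {"tx": 0, "ty": 0, "tz": 0, "turn": 0}, {"tx": 0, "ty": 0, "tz": 0, "turn": 0}, {"tx": 0, "ty": 0, "tz": 0, "turn": 0}], fingers=1)

```text
time_s: 8.2
position: [0.4376, -0.2374, 0.1211]
orientation: [-3.142, -0.0, 1.762]
wrist_force: [0.2, -0.4, -0.0]
width: 1.0
finger_force: 0.0
```

Emit:
move_arm(targets=[{"tx": 0, "ty": 0, "tz": -0.3, "turn": 0}, {"tx": 0, "ty": 0, "tz": -0.8, "turn": 0}, {"tx": 0, "ty": 0, "tz": -1.5, "turn": 0}, {"tx": 0, "ty": 0, "tz": -2.2, "turn": 0}, {"tx": 0, "ty": 0, "tz": -2.5, "turn": 0}, {"tx": 0.7, "ty": 0.12, "tz": -2.5, "turn": 0}, {"tx": 1.4, "ty": 0.24, "tz": -2.5, "turn": 0}, {"tx": 2.1, "ty": 0.37, "tz": -2.5, "turn": 0}, {"tx": 2.8, "ty": 0.5, "tz": -2.5, "turn": 0}, {"tx": 3.5, "ty": 0.63, "tz": -2.5, "turn": 0}])

```text
time_s: 9.2
position: [0.435, -0.0583, 0.2462]
orientation: [3.141, -0.0, 1.762]
wrist_force: [-0.0, -0.1, 0.8]
width: 1.0
finger_force: 0.0
```

```bash
python3 -c "
from h import *
go((.434,.110,.247,101.3)); 
S=shots(('scene','top','wrist')); 
cv2.imwrite('pics/s2.png',np.hstack([S['scene']['frame'][60:380,180:440],S['wrist']['frame'][40:360,200:480]]))"
```

```text
t 9.2 pos [ 0.435  -0.0583  0.2462] rpy deg [179.99  -0.   100.94] w 1.0 F 0.0
(0.434, 0.11, 0.247, 101.3) tx ty tz [ 3.309  0.62  -0.016] turn -0.061
```

View pics/s2.png

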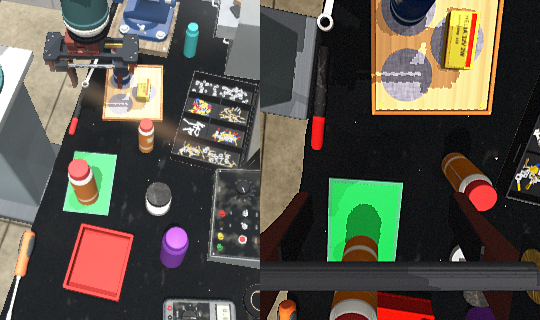

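The orange can stands on the mat at left (82,180). Next is the blue can.

Emit:
move_arm(targets=[{"tx": 0.6, "ty": 0.11, "tz": 0, "turn": 0}, {"tx": 1.2, "ty": 0.22, "tz": 0, "turn": 0}, {"tx": 1.8, "ty": 0.34, "tz": 0, "turn": 0}, {"tx": 2.4, "ty": 0.45, "tz": 0, "turn": 0}, {"tx": 3.0, "ty": 0.56, "tz": 0, "turn": 0}, {"tx": 3.31, "ty": 0.62, "tz": 0, "turn": 0}, {"tx": 3.31, "ty": 0.62, "tz": 0, "turn": 0}, {"tx": 3.31, "ty": 0.62, "tz": 0, "turn": 0}])

```text
time_s: 10.15
position: [0.4346, 0.1078, 0.2461]
orientation: [-3.141, 0.001, 1.762]
wrist_force: [-0.3, -0.0, -0.1]
width: 1.0
finger_force: 0.0
```

```bash
python3 -c "
from h import *
go((.434,.110,.121,101.3))
p=vision.camera('wrist')
hsv=cv2.cvtColor(p['frame'],cv2.COLOR_BGR2HSV).astype(int)
m=((hsv[:,:,0]<8)|(hsv[:,:,0]>172))&(hsv[:,:,1]>100)&(hsv[:,:,2]>90)
n,l,s,c=cv2.connectedComponentsWithStats(m.astype(np.uint8))
for i in range(1,n):
  if s[i,4]>300: print(s[i],c[i],toworld(p,c[i],.155))
cv2.imwrite('pics/w3.png',p['frame'])"
```

```text
t 10.15 pos [0.4346 0.1078 0.2461] rpy deg [-1.7999e+02  4.0000e-02  1.0098e+02] w 1.0 F 0.0
(0.434, 0.11, 0.121, 101.3) tx ty tz [ 0.046 -0.004  2.502] turn -0.054
[ 301  186   42   46 1478] [321.71583221 208.88294993] [[0.43442086 0.11215325]]
[369 341  26  25 517] [381.31141199 354.34042553] [[ 0.52556377 -0.03221371]]
```

Emit:
move_arm(targets=[{"tx": 0.06, "ty": 0, "tz": 0.4, "turn": 0}, {"tx": 0.06, "ty": 0, "tz": 0.8, "turn": 0}, {"tx": 0.06, "ty": 0, "tz": 1.2, "turn": 0}, {"tx": 0.06, "ty": 0, "tz": 1.6, "turn": 0}, {"tx": 0.06, "ty": 0, "tz": 2.0, "turn": 0}, {"tx": 0.06, "ty": 0, "tz": 2.35, "turn": 0}, {"tx": 0.06, "ty": 0, "tz": 2.5, "turn": 0}, {"tx": 0.06, "ty": 0, "tz": 2.5, "turn": 0}])

```text
time_s: 11.0
position: [0.4332, 0.1107, 0.1205]
orientation: [-3.139, -0.0, 1.761]
wrist_force: [1.3, 0.1, 0.0]
width: 1.001
finger_force: 0.0
```

Emit:
move_arm(targets=[{"tx": 0, "ty": 0, "tz": 0, "turn": 0}, {"tx": 0, "ty": 0, "tz": 0, "turn": 0}, {"tx": 0, "ty": 0, "tz": 0, "turn": 0}, {"tx": 0, "ty": 0, "tz": 0, "turn": 0}, {"tx": 0, "ty": 0, "tz": 0, "turn": 0}, {"tx": 0, "ty": 0, "tz": 0, "turn": 0}, {"tx": 0, "ty": 0, "tz": 0, "turn": 0}, {"tx": 0, "ty": 0, "tz": 0, "turn": 0}], fingers=0.4)

```text
time_s: 11.8
position: [0.4339, 0.1118, 0.1214]
orientation: [3.141, -0.0, 1.762]
wrist_force: [-0.2, -0.5, 3.1]
width: 0.51
finger_force: 25.0
```

Emit:
move_arm(targets=[{"tx": 0, "ty": 0, "tz": -0.1, "turn": 0}, {"tx": 0, "ty": 0, "tz": -0.3, "turn": 0}, {"tx": 0, "ty": 0, "tz": -0.6, "turn": 0}, {"tx": 0, "ty": 0, "tz": -0.9, "turn": 0}, {"tx": 0, "ty": 0, "tz": -1.1, "turn": 0}, {"tx": 0, "ty": 0, "tz": -1.2, "turn": 0}, {"tx": 0, "ty": 0, "tz": -1.2, "turn": 0}])

```text
time_s: 12.5
position: [0.434, 0.1117, 0.1818]
orientation: [3.14, 0.0, 1.762]
wrist_force: [0.9, 0.1, -2.7]
width: 0.509
finger_force: 25.0
```

```bash
python3 -c "
from h import *
go((.4284,-.1623,.181),(.4284,-.1623,.117))"
```

```text
t 12.5 pos [0.434  0.1117 0.1818] rpy deg [179.93   0.   100.96] w 0.509 F 25.0
(0.4284, -0.1623, 0.181) tx ty tz [-5.359 -1.151  0.017] turn 0
(0.4284, -0.1623, 0.117) tx ty tz [-5.359 -1.151  1.297] turn 0
```

Emit:
move_arm(targets=[{"tx": -0.25, "ty": -0.05, "tz": 0, "turn": 0}, {"tx": -0.75, "ty": -0.16, "tz": 0, "turn": 0}, {"tx": -1.4, "ty": -0.3, "tz": 0, "turn": 0}, {"tx": -2.1, "ty": -0.45, "tz": 0, "turn": 0}, {"tx": -2.8, "ty": -0.6, "tz": 0, "turn": 0}, {"tx": -3.5, "ty": -0.75, "tz": 0, "turn": 0}, {"tx": -4.2, "ty": -0.9, "tz": 0, "turn": 0}, {"tx": -4.8, "ty": -1.03, "tz": 0, "turn": 0}, {"tx": -5.2, "ty": -1.12, "tz": 0, "turn": 0}, {"tx": -5.36, "ty": -1.15, "tz": 0, "turn": 0}])

```text
time_s: 13.5
position: [0.4274, -0.1647, 0.1805]
orientation: [-3.14, -0.0, 1.76]
wrist_force: [-0.1, 1.0, -3.0]
width: 0.508
finger_force: 25.0
```

Emit:
move_arm(targets=[{"tx": 0, "ty": 0, "tz": 0.1, "turn": 0}, {"tx": 0, "ty": 0, "tz": 0.4, "turn": 0}, {"tx": 0, "ty": 0, "tz": 0.7, "turn": 0}, {"tx": 0, "ty": 0, "tz": 1.0, "turn": 0}, {"tx": 0, "ty": 0, "tz": 1.15, "turn": 0}, {"tx": 0, "ty": 0, "tz": 1.22, "turn": 0}, {"tx": 0, "ty": 0, "tz": 1.27, "turn": 0}, {"tx": 0, "ty": 0, "tz": 1.3, "turn": 0}, {"tx": 0, "ty": 0, "tz": 1.31, "turn": 0}, {"tx": 0, "ty": 0, "tz": 1.31, "turn": 0}])

```text
time_s: 14.5
position: [0.4285, -0.1624, 0.1163]
orientation: [3.141, 0.0, 1.762]
wrist_force: [0.6, 1.0, 2.9]
width: 0.511
finger_force: 25.0
```

Emit:
move_arm(targets=[{"tx": 0, "ty": 0, "tz": 0, "turn": 0}, {"tx": 0, "ty": 0, "tz": 0, "turn": 0}, {"tx": 0, "ty": 0, "tz": 0, "turn": 0}, {"tx": 0, "ty": 0, "tz": 0, "turn": 0}, {"tx": 0, "ty": 0, "tz": 0, "turn": 0}, {"tx": 0, "ty": 0, "tz": 0, "turn": 0}, {"tx": 0, "ty": 0, "tz": 0, "turn": 0}, {"tx": 0, "ty": 0, "tz": 0, "turn": 0}], fingers=1)

```text
time_s: 15.3
position: [0.4281, -0.1624, 0.1157]
orientation: [-3.142, -0.0, 1.762]
wrist_force: [0.3, -0.4, -0.2]
width: 1.004
finger_force: 0.0
```

Emit:
move_arm(targets=[{"tx": 0, "ty": 0, "tz": -0.3, "turn": 0}, {"tx": 0, "ty": 0, "tz": -0.8, "turn": 0}, {"tx": 0, "ty": 0, "tz": -1.5, "turn": 0}, {"tx": 0, "ty": 0, "tz": -2.2, "turn": 0}, {"tx": 0, "ty": 0, "tz": -2.6, "turn": 0}, {"tx": 0.6, "ty": 0.2, "tz": -2.6, "turn": 0}, {"tx": 1.2, "ty": 0.45, "tz": -2.6, "turn": 0}, {"tx": 1.8, "ty": 0.75, "tz": -2.6, "turn": 0}, {"tx": 2.4, "ty": 1.1, "tz": -2.6, "turn": 0}, {"tx": 3.0, "ty": 1.5, "tz": -2.6, "turn": 0}])

```text
time_s: 16.3
position: [0.4731, 0.0005, 0.2458]
orientation: [-3.141, -0.0, 1.762]
wrist_force: [0.4, -1.1, -0.3]
width: 1.0
finger_force: 0.0
```

```bash
python3 -c "
from h import *
go((.5045,.082,.247,101.3)); 
S=shots(('scene','top','wrist')); 
cv2.imwrite('pics/s3.png',np.hstack([S['scene']['frame'][60:380,180:440],S['wrist']['frame'][20:340,220:500]]))
p=S['wrist']; hsv=cv2.cvtColor(p['frame'],cv2.COLOR_BGR2HSV).astype(int)
m=(hsv[:,:,0]>=20)&(hsv[:,:,0]<34)&(hsv[:,:,1]>130)&(hsv[:,:,2]>120)
q=proj(p,[[.5045,.082,.034]])[0].astype(int); w=np.zeros_like(m); w[q[1]-45:q[1]+45,q[0]-45:q[0]+45]=m[q[1]-45:q[1]+45,q[0]-45:q[0]+45]
print(q, rect(p,w,.034), proj(p,[[.45,.0315,.008],[.434,.111,.008]]))
"
```

```text
t 16.3 pos [0.4731 0.0005 0.2458] rpy deg [-179.99   -0.    100.94] w 1.0 F 0.0
(0.5045, 0.082, 0.247, 101.3) tx ty tz [ 1.482  0.926 -0.025] turn -0.059
[357 124] ((502.8114318847656, 82.64878845214844), (33.950313568115234, 62.6483154296875), 8.160079002380371) [[307.07085938 154.55894892]
 [305.88170459  89.93103608]]
```

View pics/s3.png

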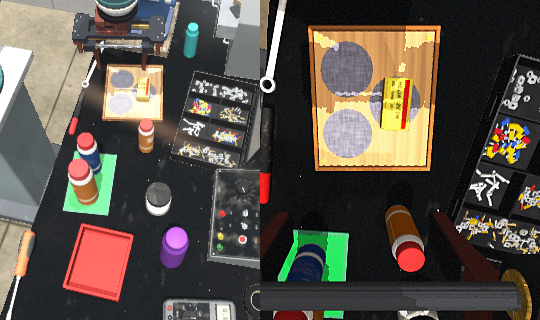

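Both cans stand on the mat (left picture (88,150) and (82,185)). The carton is at right (397,103) and both front pads are free, so I move over the carton and measure the pads too.

Emit:
move_arm(targets=[{"tx": 0.4, "ty": 0.22, "tz": 0, "turn": 0.1}, {"tx": 0.8, "ty": 0.45, "tz": 0, "turn": 0.2}, {"tx": 1.2, "ty": 0.7, "tz": 0, "turn": 0.4}, {"tx": 1.5, "ty": 0.9, "tz": 0, "turn": 0.46}, {"tx": 1.5, "ty": 0.9, "tz": 0.4, "turn": 0.46}, {"tx": 1.5, "ty": 0.9, "tz": 0.8, "turn": 0.46}, {"tx": 1.5, "ty": 0.9, "tz": 0.8, "turn": 0.46}, {"tx": 1.5, "ty": 0.9, "tz": 0.8, "turn": 0.46}], fingers=0.65)

```text
time_s: 17.25
position: [0.5028, 0.0804, 0.2057]
orientation: [-3.14, 0.0, 1.713]
wrist_force: [0.2, 0.1, 0.5]
width: 0.648
finger_force: 0.0
```

```bash
cat > pads.py <<'E'
from h import *
S=shots(('wrist','top','scene'))
cv2.imwrite('pics/w4.png',S['wrist']['frame'])
for n,p in S.items():
    hsv=cv2.cvtColor(p["frame"],cv2.COLOR_BGR2HSV).astype(int)
    m=((hsv[:,:,1]<60)&(hsv[:,:,2]>60)).astype(np.uint8)
    m=cv2.morphologyEx(m,cv2.MORPH_OPEN,np.ones((3,3)))
    for P in ([.450,.0315],[.434,.111],[.5025,.081]):
        q=proj(p,[[*P,.008]])[0].round().astype(int)
        poly=proj(p,[[P[0]+.045*np.cos(a),P[1]+.045*np.sin(a),.008] for a in np.linspace(0,6.28,24)]).round().astype(np.int32)
        w=cv2.fillPoly(np.zeros_like(m),[poly],1)&m
        if w.sum()<50: print(n,P,"no");continue
        c=np.vstack([k[:,0] for k in cv2.findContours(w,0,1)[0]])
        (x,y),r=cv2.minEnclosingCircle((toworld(p,c,.008)*1000).astype(np.float32)); ys,xs=np.nonzero(w)
        print(n,P,"circle",round(x,1),round(y,1),round(r,1),"centroid",(toworld(p,[[xs.mean(),ys.mean()]],.008)*1000).round(1))
    y=(hsv[:,:,0]>=20)&(hsv[:,:,0]<34)&(hsv[:,:,1]>130)&(hsv[:,:,2]>120)
    q=proj(p,[[.503,.0825,.034]])[0].astype(int); w=np.zeros_like(y); k=60 if n=="wrist" else 16; w[q[1]-k:q[1]+k,q[0]-k:q[0]+k]=y[q[1]-k:q[1]+k,q[0]-k:q[0]+k]
    if w.any(): print(n,"carton",rect(p,w,.034))
go((.503,.0825,.036,98.2))
E
python3 pads.py
```

```text
wrist [0.45, 0.0315] circle 454.3 36.6 38.8 centroid [[450.5  34.9]]
wrist [0.434, 0.111] circle 440.0 108.8 39.1 centroid [[435.  111.7]]
wrist [0.5025, 0.081] circle 496.0 79.7 40.9 centroid [[498.3  82. ]]
wrist carton ((502.7918395996094, 83.19569396972656), (34.17598342895508, 62.7719612121582), 8.12275218963623)
top [0.45, 0.0315] circle 451.0 32.4 45.2 centroid [[453.9  34.1]]
top [0.434, 0.111] circle 434.8 111.4 45.7 centroid [[435.7 112.2]]
top [0.5025, 0.081] circle 502.4 80.8 45.9 centroid [[493.9  82.5]]
top carton ((515.8045043945312, 56.403804779052734), (6.7690863609313965, 2.277775526046753), 89.55986022949219)
scene [0.45, 0.0315] circle 450.3 32.0 45.9 centroid [[452.   33.4]]
scene [0.434, 0.111] circle 433.3 110.2 46.4 centroid [[434.2 105.1]]
scene [0.5025, 0.081] circle 502.6 81.0 46.9 centroid [[498.9  75.7]]
scene carton ((512.8026123046875, 44.36804962158203), (15.829221725463867, 6.27096700668335), 12.87059497833252)
t 17.4 pos [0.5038 0.0809 0.2067] rpy deg [1.7991e+02 1.0000e-02 9.8160e+01] w 0.65 F 0.0
(0.503, 0.0825, 0.036, 98.2) tx ty tz [ 0.035 -0.012  3.414] turn -0.006
```

View pics/w4.png

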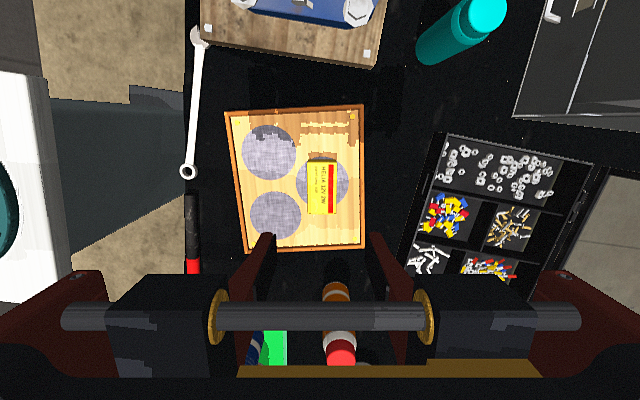

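Wrist view: carton at (322,188) between the jaws, pads free at (269,150) and (276,213). I lower onto the carton.

Emit:
move_arm(targets=[{"tx": 0.03, "ty": -0.01, "tz": 0.6, "turn": 0}, {"tx": 0.03, "ty": -0.01, "tz": 1.2, "turn": 0}, {"tx": 0.03, "ty": -0.01, "tz": 1.8, "turn": 0}, {"tx": 0.03, "ty": -0.01, "tz": 2.4, "turn": 0}, {"tx": 0.03, "ty": -0.01, "tz": 2.9, "turn": 0}, {"tx": 0.03, "ty": -0.01, "tz": 3.2, "turn": 0}, {"tx": 0.03, "ty": -0.01, "tz": 3.35, "turn": 0}, {"tx": 0.03, "ty": -0.01, "tz": 3.41, "turn": 0}, {"tx": 0.03, "ty": -0.01, "tz": 3.41, "turn": 0}])

```text
time_s: 18.3
position: [0.5031, 0.0827, 0.0357]
orientation: [3.141, 0.0, 1.714]
wrist_force: [1.2, 0.9, 0.4]
width: 0.653
finger_force: 0.0
```

Emit:
move_arm(targets=[{"tx": 0, "ty": 0, "tz": 0, "turn": 0}, {"tx": 0, "ty": 0, "tz": 0, "turn": 0}, {"tx": 0, "ty": 0, "tz": 0, "turn": 0}, {"tx": 0, "ty": 0, "tz": 0, "turn": 0}, {"tx": 0, "ty": 0, "tz": 0, "turn": 0}, {"tx": 0, "ty": 0, "tz": 0, "turn": 0}], fingers=0.2, newtons=12)

```text
time_s: 18.9
position: [0.5029, 0.0828, 0.0357]
orientation: [3.141, -0.0, 1.714]
wrist_force: [-0.6, 0.4, 6.4]
width: 0.386
finger_force: 12.0
```

Emit:
move_arm(targets=[{"tx": 0, "ty": 0, "tz": -0.2, "turn": 0}, {"tx": 0, "ty": 0, "tz": -0.6, "turn": 0}, {"tx": 0, "ty": 0, "tz": -1.2, "turn": 0}, {"tx": 0, "ty": 0, "tz": -1.9, "turn": 0}, {"tx": 0, "ty": 0, "tz": -2.6, "turn": 0}, {"tx": 0, "ty": 0, "tz": -3.3, "turn": 0}, {"tx": 0, "ty": 0, "tz": -3.9, "turn": 0}, {"tx": 0, "ty": 0, "tz": -4.2, "turn": 0}, {"tx": 0, "ty": 0, "tz": -4.2, "turn": 0}])

```text
time_s: 19.8
position: [0.5038, 0.0828, 0.2481]
orientation: [3.136, 0.001, 1.714]
wrist_force: [0.1, -0.0, 0.0]
width: 0.386
finger_force: 12.0
```

```bash
python3 -c "
from h import *
go((.505,-.384,.246,90),(.505,-.384,.033,90))
p=vision.camera('wrist'); cv2.imwrite('pics/w5.png',p['frame'])"
```

```text
t 19.8 pos [0.5038 0.0828 0.2481] rpy deg [1.797e+02 3.000e-02 9.820e+01] w 0.386 F 12.0
(0.505, -0.384, 0.246, 90) tx ty tz [-9.244 -1.309  0.041] turn 1.367
(0.505, -0.384, 0.033, 90) tx ty tz [-9.244 -1.309  4.301] turn 1.367
```

Emit:
move_arm(targets=[{"tx": -0.3, "ty": -0.04, "tz": 0, "turn": 0}, {"tx": -0.9, "ty": -0.12, "tz": 0, "turn": 0.2}, {"tx": -1.6, "ty": -0.22, "tz": 0, "turn": 0.4}, {"tx": -2.4, "ty": -0.34, "tz": 0, "turn": 0.6}, {"tx": -3.2, "ty": -0.45, "tz": 0, "turn": 0.8}, {"tx": -4.0, "ty": -0.57, "tz": 0, "turn": 1.0}, {"tx": -4.8, "ty": -0.68, "tz": 0, "turn": 1.2}, {"tx": -5.6, "ty": -0.79, "tz": 0, "turn": 1.37}, {"tx": -6.4, "ty": -0.91, "tz": 0, "turn": 1.37}, {"tx": -7.1, "ty": -1.0, "tz": 0, "turn": 1.37}])

```text
time_s: 20.85
position: [0.5023, -0.2772, 0.2432]
orientation: [-3.139, -0.002, 1.57]
wrist_force: [0.9, -0.1, -1.0]
width: 0.386
finger_force: 12.0
```

```bash
python3 -c "
from h import *
go((.507,-.384,.246,90),(.507,-.384,.033,90))"
```

```text
t 20.85 pos [ 0.5023 -0.2772  0.2432] rpy deg [-1.7985e+02 -1.0000e-01  8.9930e+01] w 0.386 F 12.0
(0.507, -0.384, 0.246, 90) tx ty tz [-2.136  0.096 -0.055] turn -0.011
(0.507, -0.384, 0.033, 90) tx ty tz [-2.136  0.096  4.205] turn -0.011
```

Emit:
move_arm(targets=[{"tx": -0.7, "ty": 0.03, "tz": 0, "turn": 0}, {"tx": -1.4, "ty": 0.06, "tz": 0, "turn": 0}, {"tx": -1.9, "ty": 0.09, "tz": 0, "turn": 0}, {"tx": -2.1, "ty": 0.1, "tz": 0, "turn": 0}, {"tx": -2.1, "ty": 0.1, "tz": 0.5, "turn": 0}, {"tx": -2.1, "ty": 0.1, "tz": 1.1, "turn": 0}, {"tx": -2.1, "ty": 0.1, "tz": 1.7, "turn": 0}, {"tx": -2.1, "ty": 0.1, "tz": 2.2, "turn": 0}, {"tx": -2.1, "ty": 0.1, "tz": 2.4, "turn": 0}, {"tx": -2.1, "ty": 0.1, "tz": 2.4, "turn": 0}])

```text
time_s: 21.85
position: [0.5074, -0.3789, 0.123]
orientation: [-3.138, -0.004, 1.571]
wrist_force: [0.5, 0.2, -0.7]
width: 0.391
finger_force: 12.0
```

```bash
python3 -c "
from h import *
go((.507,-.384,.0325,90))
S=shots(('scene','wrist'))
cv2.imwrite('pics/s5.png',np.hstack([S['scene']['frame'][200:400,180:440],S['wrist']['frame'][100:300,200:480]]))"
```

```text
t 21.85 pos [ 0.5074 -0.3789  0.123 ] rpy deg [-179.8   -0.2   90. ] w 0.391 F 12.0
(0.507, -0.384, 0.0325, 90) tx ty tz [-0.102 -0.007  1.811] turn 0.001
```

View pics/s5.png

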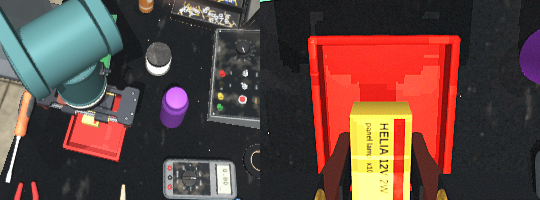

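The carton hangs level over the bin (right picture, bin (385,105)). I lower it.

Emit:
move_arm(targets=[{"tx": -0.1, "ty": 0, "tz": 0.3, "turn": 0}, {"tx": -0.1, "ty": 0, "tz": 0.7, "turn": 0}, {"tx": -0.1, "ty": 0, "tz": 1.1, "turn": 0}, {"tx": -0.1, "ty": 0, "tz": 1.4, "turn": 0}, {"tx": -0.1, "ty": 0, "tz": 1.6, "turn": 0}, {"tx": -0.1, "ty": 0, "tz": 1.72, "turn": 0}, {"tx": -0.1, "ty": 0, "tz": 1.79, "turn": 0}, {"tx": -0.1, "ty": 0, "tz": 1.81, "turn": 0}, {"tx": -0.1, "ty": 0, "tz": 1.81, "turn": 0}])

```text
time_s: 22.85
position: [0.5089, -0.386, 0.0351]
orientation: [3.141, 0.0, 1.57]
wrist_force: [-0.5, -0.1, -0.1]
width: 0.389
finger_force: 12.0
```

Emit:
move_arm(targets=[{"tx": 0, "ty": 0, "tz": 0, "turn": 0}, {"tx": 0, "ty": 0, "tz": 0, "turn": 0}, {"tx": 0, "ty": 0, "tz": 0, "turn": 0}, {"tx": 0, "ty": 0, "tz": 0, "turn": 0}, {"tx": 0, "ty": 0, "tz": 0, "turn": 0}], fingers=0.65)

```text
time_s: 23.35
position: [0.5086, -0.3858, 0.0347]
orientation: [3.142, 0.0, 1.57]
wrist_force: [0.6, 0.8, -0.1]
width: 0.65
finger_force: 0.0
```

Emit:
move_arm(targets=[{"tx": 0, "ty": 0, "tz": -0.3, "turn": 0}, {"tx": 0, "ty": 0, "tz": -0.8, "turn": 0}, {"tx": 0, "ty": 0, "tz": -1.5, "turn": 0}, {"tx": 0, "ty": 0, "tz": -2.3, "turn": 0}, {"tx": 0, "ty": 0, "tz": -3.1, "turn": 0}, {"tx": 0, "ty": 0, "tz": -3.8, "turn": 0}, {"tx": 0, "ty": 0, "tz": -4.3, "turn": 0}, {"tx": 0, "ty": 0, "tz": -4.3, "turn": 0}], fingers=1)

```text
time_s: 24.15
position: [0.5104, -0.3874, 0.2553]
orientation: [3.135, 0.006, 1.571]
wrist_force: [0.4, 0.1, 0.4]
width: 0.999
finger_force: 0.0
```

Run:
```python
from h import *
S=shots(('scene','top','wrist'))
for n,p in S.items():
    hsv=cv2.cvtColor(p['frame'],cv2.COLOR_BGR2HSV).astype(int)
    # white band/black lid of jar: detector
    for d in vision.look_for(p,'jar')[:1]:
        l,t,w,h=d['extent']; print(n,'jar',np.round(d['extent']),round(d['score'],2), toworld(p,[[l+w/2,t+h/2]],.04).round(3))
    for d in vision.look_for(p,'bulb_carton')[:2]:
        l,t,w,h=d['extent']; print(n,'carton',np.round(d['extent']),round(d['score'],2), toworld(p,[[l+w/2,t+h/2]],.03).round(3))
sc=S['scene']['frame'][225:290,300:375]; tp=S['top']['frame'][145:205,335:405]
cv2.imwrite('pics/j.png',np.hstack([cv2.resize(sc,(390,340),interpolation=2),cv2.resize(tp,(390,340),interpolation=2)]))
go((.6,-.2,.246,100))
```

```text
scene jar [325. 240.  25.  35.] 0.92 [[ 0.606 -0.217]]
scene carton [264. 306.  26.  31.] 0.56 [[ 0.507 -0.387]]
top jar [354. 159.  31.  31.] 0.94 [[ 0.608 -0.221]]
top carton [424. 212.  33.  16.] 0.9 [[ 0.503 -0.381]]
wrist jar [377.   1.  75.  71.] 0.69 [[ 0.613 -0.219]]
wrist carton [306. 154.  26.  54.] 0.96 [[ 0.506 -0.385]]
t 24.6 pos [ 0.5082 -0.3854  0.2484] rpy deg [-1.7991e+02 -9.0000e-02  8.9980e+01] w 0.999 F 0.0
(0.6, -0.2, 0.246, 100) tx ty tz [3.708 1.835 0.048] turn -1.67
```

View pics/j.png

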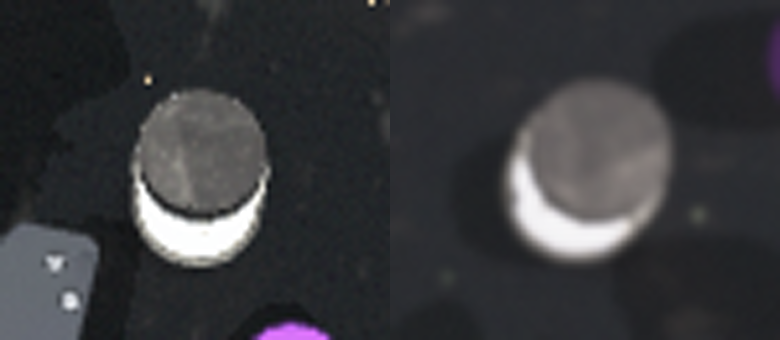

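The jar's lid is at (201,155) in the left crop and (600,150) in the right crop. The carton lies in the bin at (0.506,-0.385).

Run:
```python
from h import *
S=shots()
u={'scene':(338.2,254.2),'top':(372.2,171)}
for n in u: print(n,toworld(S[n],[u[n]],.076))
print(tri(S,u))
```

```text
scene [[ 0.60651684 -0.22208796]]
top [[ 0.60709064 -0.22062224]]
[ 0.60695688 -0.22116567  0.07435083]
```

Emit:
move_arm(targets=[{"tx": 0.4, "ty": 0.16, "tz": 0, "turn": -0.2}, {"tx": 0.8, "ty": 0.35, "tz": 0, "turn": -0.4}, {"tx": 1.2, "ty": 0.6, "tz": 0, "turn": -0.6}, {"tx": 1.7, "ty": 0.9, "tz": 0, "turn": -0.9}, {"tx": 2.2, "ty": 1.25, "tz": 0, "turn": -1.2}, {"tx": 2.7, "ty": 1.6, "tz": 0, "turn": -1.5}, {"tx": 3.1, "ty": 1.85, "tz": 0, "turn": -1.8}, {"tx": 3.3, "ty": 1.95, "tz": 0, "turn": -1.88}, {"tx": 3.3, "ty": 1.95, "tz": 0, "turn": -1.88}, {"tx": 3.3, "ty": 1.95, "tz": 0, "turn": -1.88}])

```text
time_s: 25.7
position: [0.6057, -0.2213, 0.2495]
orientation: [-3.141, 0.0, 1.767]
wrist_force: [0.0, 0.3, 0.2]
width: 0.999
finger_force: 0.0
```

Run:
```python
from h import *
go((.61,-.217,.246,101))
p=vision.camera('wrist'); cv2.imwrite('pics/w6.png',p['frame'])
for d in vision.look_for(p,'jar')[:2]: print(np.round(d['extent']),d['score'])
print(proj(p,[[.61,-.217,.076]]))
```

```text
t 25.7 pos [ 0.6057 -0.2213  0.2495] rpy deg [-1.7996e+02  1.0000e-02  1.0124e+02] w 0.999 F 0.0
(0.61, -0.217, 0.246, 101) tx ty tz [0.068 0.102 0.07 ] turn 0.039
[300. 155.  45.  56.] 0.93
[[325.39429196 187.30018621]]
```

View pics/w6.png

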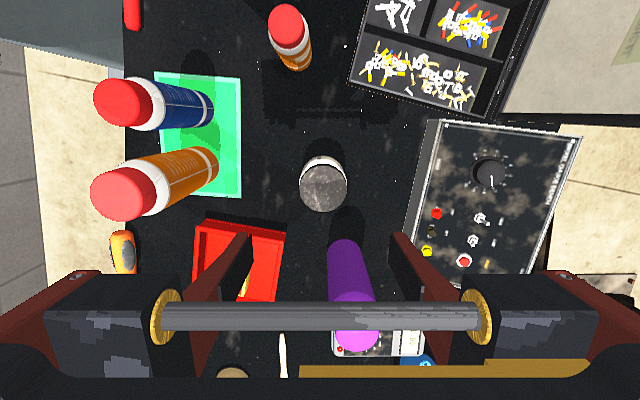

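The lid is at (324,187), centred in the jaws, with the purple can clear behind. I lower onto the jar.

Emit:
move_arm(targets=[{"tx": 0.04, "ty": 0.05, "tz": 0.5, "turn": 0}, {"tx": 0.04, "ty": 0.05, "tz": 1.1, "turn": 0}, {"tx": 0.04, "ty": 0.05, "tz": 1.7, "turn": 0}, {"tx": 0.04, "ty": 0.05, "tz": 2.3, "turn": 0}, {"tx": 0.04, "ty": 0.05, "tz": 2.8, "turn": 0}, {"tx": 0.04, "ty": 0.05, "tz": 3.3, "turn": 0}, {"tx": 0.04, "ty": 0.05, "tz": 3.7, "turn": 0}, {"tx": 0.04, "ty": 0.05, "tz": 4.0, "turn": 0}, {"tx": 0.04, "ty": 0.05, "tz": 4.07, "turn": 0}, {"tx": 0.04, "ty": 0.05, "tz": 4.07, "turn": 0}])

```text
time_s: 26.8
position: [0.6079, -0.2188, 0.0459]
orientation: [-3.141, -0.0, 1.767]
wrist_force: [-0.2, 0.7, 0.1]
width: 1.004
finger_force: 0.0
```

Emit:
move_arm(targets=[{"tx": 0, "ty": 0, "tz": 0, "turn": 0}, {"tx": 0, "ty": 0, "tz": 0, "turn": 0}, {"tx": 0, "ty": 0, "tz": 0, "turn": 0}, {"tx": 0, "ty": 0, "tz": 0, "turn": 0}, {"tx": 0, "ty": 0, "tz": 0, "turn": 0}, {"tx": 0, "ty": 0, "tz": 0, "turn": 0}], fingers=0.55, newtons=15)

```text
time_s: 27.4
position: [0.6085, -0.2184, 0.0468]
orientation: [3.141, 0.0, 1.767]
wrist_force: [-1.4, 0.7, 6.2]
width: 0.678
finger_force: 15.0
```

Run:
```python
from h import *
go((.5025,.081,.2,101.2))
```

```text
t 27.4 pos [ 0.6085 -0.2184  0.0468] rpy deg [1.7997e+02 2.0000e-02 1.0127e+02] w 0.678 F 15.0
(0.5025, 0.081, 0.2, 101.2) tx ty tz [ 6.287 -0.908 -3.063] turn 0.011
```

Emit:
move_arm(targets=[{"tx": 0, "ty": 0, "tz": -0.2, "turn": 0}, {"tx": 0, "ty": 0, "tz": -0.6, "turn": 0}, {"tx": 0, "ty": 0, "tz": -1.2, "turn": 0}, {"tx": 0, "ty": 0, "tz": -1.8, "turn": 0}, {"tx": 0, "ty": 0, "tz": -2.4, "turn": 0}, {"tx": 0, "ty": 0, "tz": -3.0, "turn": 0}, {"tx": 0, "ty": 0, "tz": -3.4, "turn": 0}, {"tx": 0, "ty": 0, "tz": -3.5, "turn": 0}, {"tx": 0, "ty": 0, "tz": -3.5, "turn": 0}])

```text
time_s: 28.3
position: [0.6084, -0.2184, 0.2218]
orientation: [3.14, 0.001, 1.767]
wrist_force: [-0.5, 0.3, -1.9]
width: 0.682
finger_force: 15.0
```

Emit:
move_arm(targets=[{"tx": 0.3, "ty": -0.04, "tz": 0, "turn": 0}, {"tx": 0.9, "ty": -0.13, "tz": 0, "turn": 0}, {"tx": 1.6, "ty": -0.23, "tz": 0, "turn": 0}, {"tx": 2.4, "ty": -0.35, "tz": 0, "turn": 0}, {"tx": 3.2, "ty": -0.46, "tz": 0, "turn": 0}, {"tx": 4.0, "ty": -0.58, "tz": 0, "turn": 0}, {"tx": 4.8, "ty": -0.69, "tz": 0, "turn": 0}, {"tx": 5.5, "ty": -0.79, "tz": 0, "turn": 0}, {"tx": 6.1, "ty": -0.88, "tz": 0, "turn": 0}, {"tx": 6.28, "ty": -0.91, "tz": 0, "turn": 0}])

```text
time_s: 29.3
position: [0.4988, 0.0837, 0.2196]
orientation: [-3.137, -0.002, 1.77]
wrist_force: [0.2, -0.4, -1.2]
width: 0.675
finger_force: 15.0
```

Emit:
move_arm(targets=[{"tx": 0, "ty": 0, "tz": 0.4, "turn": 0}, {"tx": 0, "ty": 0, "tz": 0.8, "turn": 0}, {"tx": 0, "ty": 0, "tz": 1.2, "turn": 0}, {"tx": 0, "ty": 0, "tz": 1.5, "turn": 0}, {"tx": 0, "ty": 0, "tz": 1.5, "turn": 0}, {"tx": 0, "ty": 0, "tz": 1.5, "turn": 0}])

```text
time_s: 29.9
position: [0.5016, 0.0805, 0.1457]
orientation: [-3.14, -0.0, 1.767]
wrist_force: [0.7, 0.7, -1.0]
width: 0.677
finger_force: 15.0
```

Run:
```python
from h import *
go((.5025,.081,.056,101.2))
S=shots(('scene','top','wrist'))
# caddy outline fit from scene+top: sample lip corners drawn for the eye
ca,sa=np.cos(np.radians(11.3)),np.sin(np.radians(11.3)); R=np.array([[ca,-sa],[sa,ca]])
ims=[]
for n,p in S.items():
    f=p['frame'].copy()
    def W(P,z): return np.c_[np.array(P)@R.T+[.4753,.0755],np.full(len(P),z)]
    cv2.polylines(f,[proj(p,W([[-.08,-.09],[.08,-.09],[.08,.09],[-.08,.09]],.013)).round().astype(np.int32)],True,(255,0,255))
    for c in ([-.034,.04],[-.034,-.04],[.028,0]):
        cv2.polylines(f,[proj(p,W([[c[0]+.033*np.cos(a),c[1]+.033*np.sin(a)] for a in np.linspace(0,6.28,40)],.008)).round().astype(np.int32)],True,(255,255,0))
    x,y,w=(250,100,110) if n=='scene' else (185,180,110) if n=='top' else (190,80,200)
    ims.append(cv2.resize(f[y:y+w,x:x+w],(395,395),interpolation=cv2.INTER_NEAREST)[:, :])
cv2.imwrite('pics/fit.png',cv2.resize(np.hstack(ims[:2]),(790,395))); cv2.imwrite('pics/fitw.png',ims[2])
```

```text
t 29.9 pos [0.5016 0.0805 0.1457] rpy deg [-1.7989e+02 -2.0000e-02  1.0125e+02] w 0.677 F 15.0
(0.5025, 0.081, 0.056, 101.2) tx ty tz [0.006 0.019 1.793] turn 0.008
```

View pics/fit.png

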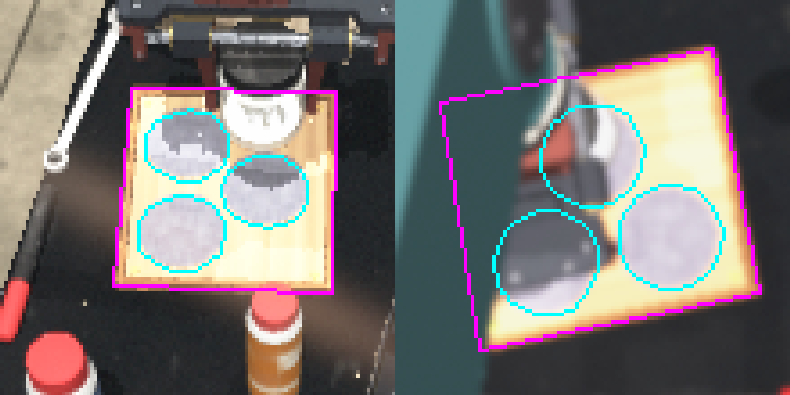

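The outline fits in both views: the rear pad (left picture (265,190)) sits under the held jar. I lower the jar.

Emit:
move_arm(targets=[{"tx": 0, "ty": 0.02, "tz": 0.3, "turn": 0}, {"tx": 0, "ty": 0.02, "tz": 0.7, "turn": 0}, {"tx": 0, "ty": 0.02, "tz": 1.1, "turn": 0}, {"tx": 0, "ty": 0.02, "tz": 1.4, "turn": 0}, {"tx": 0, "ty": 0.02, "tz": 1.6, "turn": 0}, {"tx": 0, "ty": 0.02, "tz": 1.72, "turn": 0}, {"tx": 0, "ty": 0.02, "tz": 1.78, "turn": 0}, {"tx": 0, "ty": 0.02, "tz": 1.8, "turn": 0}, {"tx": 0, "ty": 0.02, "tz": 1.8, "turn": 0}, {"tx": 0, "ty": 0.02, "tz": 1.8, "turn": 0}])

```text
time_s: 31.05
position: [0.5036, 0.081, 0.0567]
orientation: [3.141, 0.0, 1.767]
wrist_force: [0.2, -0.3, -1.7]
width: 0.675
finger_force: 15.0
```

Run:
```python
from h import *
go((.5028,.081,.0548,101.2)); print(arm.get_state()['wrist_force'])
```

```text
t 31.05 pos [0.5036 0.081  0.0567] rpy deg [179.95   0.   101.26] w 0.675 F 15.0
(0.5028, 0.081, 0.0548, 101.2) tx ty tz [ 0.003 -0.016  0.037] turn 0.01
[ 0.16517556 -0.26933844 -1.70374013]
```

Emit:
move_arm(targets=[{"tx": 0, "ty": -0.01, "tz": 0.02, "turn": 0}, {"tx": 0, "ty": -0.01, "tz": 0.04, "turn": 0}, {"tx": 0, "ty": -0.01, "tz": 0.04, "turn": 0}])

```text
time_s: 31.35
position: [0.5029, 0.0809, 0.0548]
orientation: [3.141, -0.0, 1.767]
wrist_force: [-0.8, -0.2, 5.3]
width: 0.678
finger_force: 15.0
```

Emit:
move_arm(targets=[{"tx": 0, "ty": 0, "tz": 0, "turn": 0}, {"tx": 0, "ty": 0, "tz": 0, "turn": 0}, {"tx": 0, "ty": 0, "tz": 0, "turn": 0}, {"tx": 0, "ty": 0, "tz": 0, "turn": 0}, {"tx": 0, "ty": 0, "tz": 0, "turn": 0}, {"tx": 0, "ty": 0, "tz": 0, "turn": 0}], fingers=1)

```text
time_s: 31.95
position: [0.5027, 0.0809, 0.0541]
orientation: [-3.142, -0.0, 1.767]
wrist_force: [-0.7, -0.5, -0.7]
width: 1.001
finger_force: 0.0
```

Emit:
move_arm(targets=[{"tx": 0, "ty": 0, "tz": -0.3, "turn": 0}, {"tx": 0, "ty": 0, "tz": -0.8, "turn": 0}, {"tx": 0, "ty": 0, "tz": -1.5, "turn": 0}, {"tx": 0, "ty": 0, "tz": -2.2, "turn": 0}, {"tx": 0, "ty": 0, "tz": -2.9, "turn": 0}, {"tx": 0, "ty": 0, "tz": -3.6, "turn": 0}, {"tx": 0, "ty": 0, "tz": -3.9, "turn": 0}, {"tx": 0, "ty": 0, "tz": -3.9, "turn": 0}])

```text
time_s: 32.75
position: [0.5044, 0.0809, 0.2517]
orientation: [3.136, 0.001, 1.767]
wrist_force: [0.7, -0.3, -0.2]
width: 1.001
finger_force: 0.0
```

Run:
```python
from h import *
go((.4281,-.1624,.247,100.95))
p=vision.camera('wrist'); cv2.imwrite('pics/w7.png',p['frame'][60:300,160:480])
print(proj(p,[[.5028,.081,.076]])-[160,60])
```

```text
t 32.75 pos [0.5044 0.0809 0.2517] rpy deg [1.7970e+02 5.0000e-02 1.0126e+02] w 1.001 F 0.0
(0.4281, -0.1624, 0.247, 100.95) tx ty tz [-4.474 -2.446  0.094] turn 0.052
[[158.80142425 129.30856136]]
```

View pics/w7.png

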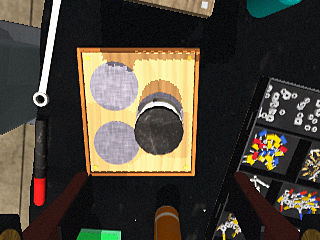

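The jar's lid at (159,131) matches the expected (159,129), so it stands on the rear pad. Next the blue can goes back.

Emit:
move_arm(targets=[{"tx": -0.5, "ty": -0.28, "tz": 0, "turn": 0}, {"tx": -1.1, "ty": -0.6, "tz": 0, "turn": 0}, {"tx": -1.7, "ty": -0.93, "tz": 0, "turn": 0}, {"tx": -2.3, "ty": -1.26, "tz": 0, "turn": 0}, {"tx": -2.9, "ty": -1.59, "tz": 0, "turn": 0.05}, {"tx": -3.5, "ty": -1.91, "tz": 0, "turn": 0.05}, {"tx": -4.1, "ty": -2.24, "tz": 0, "turn": 0.05}, {"tx": -4.47, "ty": -2.44, "tz": 0, "turn": 0.05}, {"tx": -4.47, "ty": -2.44, "tz": 0, "turn": 0.05}, {"tx": -4.47, "ty": -2.44, "tz": 0, "turn": 0.05}])

```text
time_s: 33.8
position: [0.4259, -0.1617, 0.2478]
orientation: [-3.14, -0.002, 1.761]
wrist_force: [-0.0, 0.8, 0.7]
width: 1.0
finger_force: 0.0
```

Run:
```python
from h import *
go((.4281,-.1624,.1163,100.95))
p=vision.camera('wrist')
hsv=cv2.cvtColor(p['frame'],cv2.COLOR_BGR2HSV).astype(int)
m=((hsv[:,:,0]<8)|(hsv[:,:,0]>172))&(hsv[:,:,1]>100)&(hsv[:,:,2]>90)
n,l,s,c=cv2.connectedComponentsWithStats(m.astype(np.uint8))
for i in range(1,n):
  if s[i,4]>300: print(s[i],c[i],toworld(p,c[i],.150))
```

```text
t 33.8 pos [ 0.4259 -0.1617  0.2478] rpy deg [-1.7990e+02 -1.3000e-01  1.0087e+02] w 1.0 F 0.0
(0.4281, -0.1624, 0.1163, 100.95) tx ty tz [-0.022  0.04   2.63 ] turn -0.013
[268  72  15  41 493] [274.60446247  92.        ] [[ 0.37068294 -0.07035681]]
[442 120  38  33 988] [460.99291498 136.18421053] [[ 0.52737471 -0.07519365]]
[ 304  190   41   44 1385] [323.63898917 212.26209386] [[ 0.42824659 -0.16207106]]
[ 296  265  102   37 1812] [328.71909492 288.11147903] [[ 0.44817194 -0.23830937]]
[ 302  330   76   36 1454] [338.90233838 345.70288858] [[ 0.47245665 -0.3048982 ]]
```

Emit:
move_arm(targets=[{"tx": -0.02, "ty": 0.02, "tz": 0.4, "turn": 0}, {"tx": -0.02, "ty": 0.02, "tz": 0.8, "turn": 0}, {"tx": -0.02, "ty": 0.02, "tz": 1.2, "turn": 0}, {"tx": -0.02, "ty": 0.02, "tz": 1.6, "turn": 0}, {"tx": -0.02, "ty": 0.02, "tz": 2.0, "turn": 0}, {"tx": -0.02, "ty": 0.02, "tz": 2.4, "turn": 0}, {"tx": -0.02, "ty": 0.02, "tz": 2.6, "turn": 0}, {"tx": -0.02, "ty": 0.02, "tz": 2.6, "turn": 0}])

```text
time_s: 34.65
position: [0.4271, -0.1615, 0.1179]
orientation: [-3.139, -0.002, 1.763]
wrist_force: [-0.8, -0.7, 0.6]
width: 1.0
finger_force: 0.0
```

Emit:
move_arm(targets=[{"tx": 0, "ty": 0, "tz": 0, "turn": 0}, {"tx": 0, "ty": 0, "tz": 0, "turn": 0}, {"tx": 0, "ty": 0, "tz": 0, "turn": 0}, {"tx": 0, "ty": 0, "tz": 0, "turn": 0}, {"tx": 0, "ty": 0, "tz": 0, "turn": 0}, {"tx": 0, "ty": 0, "tz": 0, "turn": 0}, {"tx": 0, "ty": 0, "tz": 0, "turn": 0}, {"tx": 0, "ty": 0, "tz": 0, "turn": 0}], fingers=0.4, newtons=25)

```text
time_s: 35.45
position: [0.4281, -0.1631, 0.1194]
orientation: [3.141, 0.0, 1.762]
wrist_force: [0.9, -0.3, 3.7]
width: 0.515
finger_force: 25.0
```

Emit:
move_arm(targets=[{"tx": 0, "ty": 0, "tz": -0.1, "turn": 0}, {"tx": 0, "ty": 0, "tz": -0.3, "turn": 0}, {"tx": 0, "ty": 0, "tz": -0.6, "turn": 0}, {"tx": 0, "ty": 0, "tz": -0.9, "turn": 0}, {"tx": 0, "ty": 0, "tz": -1.15, "turn": 0}, {"tx": 0, "ty": 0, "tz": -1.3, "turn": 0}, {"tx": 0, "ty": 0, "tz": -1.3, "turn": 0}])

```text
time_s: 36.15
position: [0.4284, -0.1632, 0.1853]
orientation: [3.14, 0.001, 1.762]
wrist_force: [0.6, 0.3, -2.5]
width: 0.507
finger_force: 25.0
```

Run:
```python
from h import *
go((.4339,.1112,.182,100.95))
```

```text
t 36.15 pos [ 0.4284 -0.1632  0.1853] rpy deg [1.7991e+02 7.0000e-02 1.0096e+02] w 0.507 F 25.0
(0.4339, 0.1112, 0.182, 100.95) tx ty tz [5.368 1.152 0.066] turn 0.001
```

Emit:
move_arm(targets=[{"tx": 0.25, "ty": 0.05, "tz": 0, "turn": 0}, {"tx": 0.75, "ty": 0.16, "tz": 0, "turn": 0}, {"tx": 1.4, "ty": 0.3, "tz": 0, "turn": 0}, {"tx": 2.1, "ty": 0.45, "tz": 0, "turn": 0}, {"tx": 2.8, "ty": 0.6, "tz": 0, "turn": 0}, {"tx": 3.5, "ty": 0.75, "tz": 0, "turn": 0}, {"tx": 4.2, "ty": 0.9, "tz": 0, "turn": 0}, {"tx": 4.8, "ty": 1.03, "tz": 0, "turn": 0}, {"tx": 5.2, "ty": 1.12, "tz": 0, "turn": 0}, {"tx": 5.37, "ty": 1.15, "tz": 0, "turn": 0}])

```text
time_s: 37.15
position: [0.432, 0.1138, 0.1835]
orientation: [-3.14, -0.001, 1.764]
wrist_force: [-0.4, -0.2, -3.1]
width: 0.51
finger_force: 25.0
```

Emit:
move_arm(targets=[{"tx": 0, "ty": 0, "tz": 0.1, "turn": 0}, {"tx": 0, "ty": 0, "tz": 0.4, "turn": 0}, {"tx": 0, "ty": 0, "tz": 0.7, "turn": 0}, {"tx": 0, "ty": 0, "tz": 0.9, "turn": 0}, {"tx": 0, "ty": 0, "tz": 1.05, "turn": 0}, {"tx": 0, "ty": 0, "tz": 1.13, "turn": 0}, {"tx": 0, "ty": 0, "tz": 1.17, "turn": 0}, {"tx": 0, "ty": 0, "tz": 1.2, "turn": 0}, {"tx": 0, "ty": 0, "tz": 1.2, "turn": 0}])

```text
time_s: 38.05
position: [0.4337, 0.1116, 0.1245]
orientation: [3.141, -0.0, 1.762]
wrist_force: [0.1, 0.2, -3.1]
width: 0.51
finger_force: 25.0
```

Run:
```python
from h import *
go((.4339,.1112,.1244,100.95)); print(arm.get_state()['wrist_force'])
```

```text
t 38.05 pos [0.4337 0.1116 0.1245] rpy deg [179.96  -0.   100.96] w 0.51 F 25.0
(0.4339, 0.1112, 0.1244, 100.95) tx ty tz [-0.008  0.003  0.002] turn 0.002
[ 0.11625339  0.19166923 -3.1394628 ]
```

Slightly lower until contact, then release, lift and go to the orange can.

Emit:
move_arm(targets=[{"tx": 0, "ty": 0, "tz": 0.01, "turn": 0}, {"tx": 0, "ty": 0, "tz": 0.02, "turn": 0}, {"tx": 0, "ty": 0, "tz": 0.025, "turn": 0}, {"tx": 0, "ty": 0, "tz": 0.025, "turn": 0}])

```text
time_s: 38.45
position: [0.4339, 0.1117, 0.1242]
orientation: [3.14, 0.0, 1.762]
wrist_force: [-2.1, 0.0, 10.8]
width: 0.51
finger_force: 25.0
```

Emit:
move_arm(targets=[{"tx": 0, "ty": 0, "tz": 0, "turn": 0}, {"tx": 0, "ty": 0, "tz": 0, "turn": 0}, {"tx": 0, "ty": 0, "tz": 0, "turn": 0}, {"tx": 0, "ty": 0, "tz": 0, "turn": 0}, {"tx": 0, "ty": 0, "tz": 0, "turn": 0}, {"tx": 0, "ty": 0, "tz": 0, "turn": 0}, {"tx": 0, "ty": 0, "tz": 0, "turn": 0}, {"tx": 0, "ty": 0, "tz": 0, "turn": 0}], fingers=1)

```text
time_s: 39.25
position: [0.4333, 0.1116, 0.1229]
orientation: [-3.141, -0.0, 1.762]
wrist_force: [0.5, 0.5, -0.2]
width: 1.0
finger_force: 0.0
```

Emit:
move_arm(targets=[{"tx": 0, "ty": 0, "tz": -0.3, "turn": 0}, {"tx": 0, "ty": 0, "tz": -0.8, "turn": 0}, {"tx": 0, "ty": 0, "tz": -1.5, "turn": 0}, {"tx": 0, "ty": 0, "tz": -2.2, "turn": 0}, {"tx": 0, "ty": 0, "tz": -2.5, "turn": 0}, {"tx": -0.6, "ty": -0.1, "tz": -2.5, "turn": 0}, {"tx": -1.2, "ty": -0.2, "tz": -2.5, "turn": 0}, {"tx": -1.9, "ty": -0.33, "tz": -2.5, "turn": 0}, {"tx": -2.6, "ty": -0.46, "tz": -2.5, "turn": 0}, {"tx": -3.3, "ty": -0.6, "tz": -2.5, "turn": 0}])

```text
time_s: 40.25
position: [0.435, -0.0574, 0.248]
orientation: [3.141, 0.0, 1.762]
wrist_force: [0.6, -0.4, 0.2]
width: 1.001
finger_force: 0.0
```

Run:
```python
from h import *
go((.4376,-.2374,.248,100.95))
```

```text
t 40.25 pos [ 0.435  -0.0574  0.248 ] rpy deg [179.98   0.   100.98] w 1.001 F 0.0
(0.4376, -0.2374, 0.248, 100.95) tx ty tz [-3.543 -0.635  0.   ] turn 0.005
```

Emit:
move_arm(targets=[{"tx": -0.6, "ty": -0.11, "tz": 0, "turn": 0}, {"tx": -1.3, "ty": -0.23, "tz": 0, "turn": 0}, {"tx": -2.0, "ty": -0.36, "tz": 0, "turn": 0}, {"tx": -2.7, "ty": -0.48, "tz": 0, "turn": 0}, {"tx": -3.3, "ty": -0.59, "tz": 0, "turn": 0}, {"tx": -3.54, "ty": -0.635, "tz": 0, "turn": 0}, {"tx": -3.54, "ty": -0.635, "tz": 0, "turn": 0}, {"tx": -3.54, "ty": -0.635, "tz": 0, "turn": 0}])

```text
time_s: 41.05
position: [0.4373, -0.2349, 0.2476]
orientation: [-3.141, -0.002, 1.762]
wrist_force: [-0.4, 0.2, -0.4]
width: 0.998
finger_force: 0.0
```

Run:
```python
from h import *
go((.4376,-.2374,.1225,100.95))
S=shots(('scene','wrist')); p=S['wrist']
hsv=cv2.cvtColor(p['frame'],cv2.COLOR_BGR2HSV).astype(int)
m=((hsv[:,:,0]<8)|(hsv[:,:,0]>172))&(hsv[:,:,1]>100)&(hsv[:,:,2]>90)
n,l,s,c=cv2.connectedComponentsWithStats(m.astype(np.uint8))
for i in range(1,n):
  if s[i,4]>300: print(s[i],c[i],toworld(p,c[i],.165))
```

```text
t 41.05 pos [ 0.4373 -0.2349  0.2476] rpy deg [-1.7997e+02 -9.0000e-02  1.0094e+02] w 0.998 F 0.0
(0.4376, -0.2374, 0.1225, 100.95) tx ty tz [-0.051 -0.004  2.502] turn -0.001
[266   1  17  49 639] [273.7198748   25.00469484] [[ 0.37783329 -0.10111001]]
[ 454   30   43   42 1367] [475.35991222  50.54059985] [[ 0.52146865 -0.08960651]]
[ 296  190  101  112 6057] [340.38088162 249.95443289] [[ 0.4598825  -0.26138986]]
```

Emit:
move_arm(targets=[{"tx": -0.04, "ty": 0, "tz": 0.4, "turn": 0}, {"tx": -0.04, "ty": 0, "tz": 0.8, "turn": 0}, {"tx": -0.04, "ty": 0, "tz": 1.2, "turn": 0}, {"tx": -0.04, "ty": 0, "tz": 1.6, "turn": 0}, {"tx": -0.04, "ty": 0, "tz": 2.0, "turn": 0}, {"tx": -0.04, "ty": 0, "tz": 2.3, "turn": 0}, {"tx": -0.04, "ty": 0, "tz": 2.48, "turn": 0}, {"tx": -0.04, "ty": 0, "tz": 2.48, "turn": 0}])

```text
time_s: 41.95
position: [0.4375, -0.2365, 0.1231]
orientation: [-3.14, -0.002, 1.763]
wrist_force: [-0.6, 0.3, 0.3]
width: 1.001
finger_force: 0.0
```

Emit:
move_arm(targets=[{"tx": 0, "ty": 0, "tz": 0, "turn": 0}, {"tx": 0, "ty": 0, "tz": 0, "turn": 0}, {"tx": 0, "ty": 0, "tz": 0, "turn": 0}, {"tx": 0, "ty": 0, "tz": 0, "turn": 0}, {"tx": 0, "ty": 0, "tz": 0, "turn": 0}, {"tx": 0, "ty": 0, "tz": 0, "turn": 0}, {"tx": 0, "ty": 0, "tz": 0, "turn": 0}, {"tx": 0, "ty": 0, "tz": 0, "turn": 0}], fingers=0.45)

```text
time_s: 42.75
position: [0.4383, -0.2381, 0.1242]
orientation: [3.141, 0.0, 1.762]
wrist_force: [0.2, 0.4, 5.8]
width: 0.598
finger_force: 25.0
```

Emit:
move_arm(targets=[{"tx": 0, "ty": 0, "tz": -0.1, "turn": 0}, {"tx": 0, "ty": 0, "tz": -0.3, "turn": 0}, {"tx": 0, "ty": 0, "tz": -0.6, "turn": 0}, {"tx": 0, "ty": 0, "tz": -0.9, "turn": 0}, {"tx": 0, "ty": 0, "tz": -1.15, "turn": 0}, {"tx": 0, "ty": 0, "tz": -1.3, "turn": 0}, {"tx": 0, "ty": 0, "tz": -1.3, "turn": 0}])

```text
time_s: 43.45
position: [0.4385, -0.2382, 0.1899]
orientation: [3.14, 0.001, 1.762]
wrist_force: [-0.6, -0.9, -5.1]
width: 0.603
finger_force: 25.0
```

Run:
```python
from h import *
go((.4500,.0313,.187,100.95))
```

```text
t 43.45 pos [ 0.4385 -0.2382  0.1899] rpy deg [1.7993e+02 7.0000e-02 1.0096e+02] w 0.603 F 25.0
(0.45, 0.0313, 0.187, 100.95) tx ty tz [5.248 1.251 0.058] turn 0.002
```

Emit:
move_arm(targets=[{"tx": 0.25, "ty": 0.06, "tz": 0, "turn": 0}, {"tx": 0.75, "ty": 0.18, "tz": 0, "turn": 0}, {"tx": 1.4, "ty": 0.33, "tz": 0, "turn": 0}, {"tx": 2.1, "ty": 0.5, "tz": 0, "turn": 0}, {"tx": 2.8, "ty": 0.67, "tz": 0, "turn": 0}, {"tx": 3.5, "ty": 0.83, "tz": 0, "turn": 0}, {"tx": 4.2, "ty": 1.0, "tz": 0, "turn": 0}, {"tx": 4.75, "ty": 1.13, "tz": 0, "turn": 0}, {"tx": 5.1, "ty": 1.22, "tz": 0, "turn": 0}, {"tx": 5.24, "ty": 1.25, "tz": 0, "turn": 0}])

```text
time_s: 44.45
position: [0.4483, 0.0335, 0.1882]
orientation: [-3.14, -0.001, 1.764]
wrist_force: [-0.1, -0.5, -4.5]
width: 0.601
finger_force: 25.0
```

Emit:
move_arm(targets=[{"tx": 0, "ty": 0, "tz": 0.1, "turn": 0}, {"tx": 0, "ty": 0, "tz": 0.4, "turn": 0}, {"tx": 0, "ty": 0, "tz": 0.7, "turn": 0}, {"tx": 0, "ty": 0, "tz": 0.9, "turn": 0}, {"tx": 0, "ty": 0, "tz": 1.05, "turn": 0}, {"tx": 0, "ty": 0, "tz": 1.13, "turn": 0}, {"tx": 0, "ty": 0, "tz": 1.17, "turn": 0}, {"tx": 0, "ty": 0, "tz": 1.2, "turn": 0}, {"tx": 0, "ty": 0, "tz": 1.21, "turn": 0}, {"tx": 0, "ty": 0, "tz": 1.21, "turn": 0}])

```text
time_s: 45.45
position: [0.4499, 0.0311, 0.1292]
orientation: [3.141, 0.0, 1.762]
wrist_force: [-1.7, -0.2, 3.4]
width: 0.601
finger_force: 25.0
```

Run:
```python
from h import *
go((.4500,.0313,.1292,100.95)); print(arm.get_state()['wrist_force'])
```

```text
t 45.45 pos [0.4499 0.0311 0.1292] rpy deg [1.7996e+02 2.0000e-02 1.0097e+02] w 0.601 F 25.0
(0.45, 0.0313, 0.1292, 100.95) tx ty tz [0.004 0.002 0.001] turn 0.004
[-1.67695634 -0.15618219  3.38667599]
```

In contact with the pad. Release, lift and move clear.

Emit:
move_arm(targets=[{"tx": 0, "ty": 0, "tz": 0, "turn": 0}, {"tx": 0, "ty": 0, "tz": 0, "turn": 0}, {"tx": 0, "ty": 0, "tz": 0, "turn": 0}, {"tx": 0, "ty": 0, "tz": 0, "turn": 0}, {"tx": 0, "ty": 0, "tz": 0, "turn": 0}, {"tx": 0, "ty": 0, "tz": 0, "turn": 0}, {"tx": 0, "ty": 0, "tz": 0, "turn": 0}, {"tx": 0, "ty": 0, "tz": 0, "turn": 0}], fingers=1)

```text
time_s: 46.25
position: [0.4497, 0.0312, 0.1284]
orientation: [-3.142, -0.0, 1.762]
wrist_force: [-0.1, -0.2, 0.0]
width: 1.004
finger_force: 0.0
```

Emit:
move_arm(targets=[{"tx": 0, "ty": 0, "tz": -0.3, "turn": 0}, {"tx": 0, "ty": 0, "tz": -0.8, "turn": 0}, {"tx": 0, "ty": 0, "tz": -1.5, "turn": 0}, {"tx": 0, "ty": 0, "tz": -2.2, "turn": 0}, {"tx": 0, "ty": 0, "tz": -2.6, "turn": 0}, {"tx": -0.7, "ty": -0.1, "tz": -2.6, "turn": 0}, {"tx": -1.5, "ty": -0.2, "tz": -2.6, "turn": 0}, {"tx": -2.4, "ty": -0.3, "tz": -2.6, "turn": 0}, {"tx": -3.3, "ty": -0.4, "tz": -2.6, "turn": 0}, {"tx": -4.2, "ty": -0.5, "tz": -2.6, "turn": 0}])

```text
time_s: 47.25
position: [0.4648, -0.1814, 0.2585]
orientation: [3.141, -0.0, 1.762]
wrist_force: [0.4, 0.4, 0.8]
width: 1.002
finger_force: 0.0
```

Run:
```python
from h import *
go()
S=shots()
cv2.imwrite('pics/end.png',np.hstack([cv2.resize(S['scene']['frame'][80:380,220:400],None,fx=1.9,fy=1.9),cv2.resize(S['top']['frame'][120:300,180:490][:, :],(430,570))]))
for i,(n,p) in enumerate(S.items()):
    hsv=cv2.cvtColor(p['frame'],cv2.COLOR_BGR2HSV).astype(int)
    for k,s,z in (("orange",((298,128),(253,242)),.17),("blue",((299,103),(211,250)),.155)):
        u,v=s[i]; c=hsv[v,u]; dh=abs(hsv[:,:,0]-c[0]); dh=np.minimum(dh,180-dh)
        m=(dh<9)&(abs(hsv[:,:,1]-c[1])<70)&(abs(hsv[:,:,2]-c[2])<70); w=np.zeros_like(m); w[v-20:v+20,u-20:u+20]=m[v-20:v+20,u-20:u+20]
        try: r=rect(p,blob(w,(u,v)),z); print(n,k,np.round([*r[0],*r[1]],1))
        except Exception as e: print(n,k,e)
```

```text
t 47.25 pos [ 0.4648 -0.1814  0.2585] rpy deg [ 1.7998e+02 -1.0000e-02  1.0097e+02] w 1.002 F 0.0
scene orange [447.7  35.3  40.7  39.2]
scene blue [433.5 108.   32.3  50.7]
top orange [449.2  31.4  40.8  41. ]
top blue [433.2 110.8  38.8  34.4]
```

View pics/end.png

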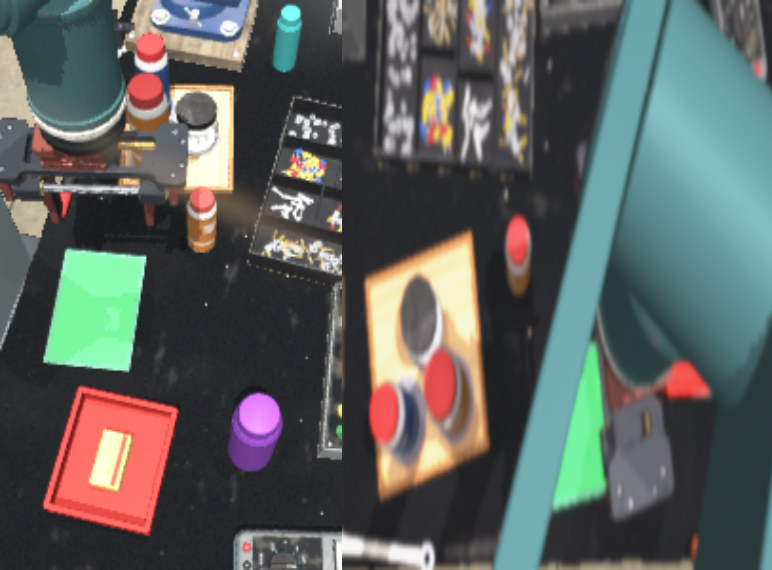

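Both cans stand on their front pads, within about 1 mm of their start in the top view. The jar is on the rear pad (left (195,120)) and the carton lies flat in the bin (left (110,458)). The arm touches nothing, so I hand in.

```bash
python3 -c "
from bench import ticket
print(ticket.hand_in())"
```

```text
the job is handed in; nothing more can be done
None
```

The job is handed in at about 47 s of 131 s, with no verdict returned: the last pictures show the carton flat in the red bin, the jar upright on the rear pad, and both cans upright on their own front pads, about 1 mm from where they started in the top view.

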